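# Stir the game beads in the draw bowl

### The job

Before the draw, mix the wooden beads in the bowl: take the spoon from its rest, put its head down among the beads to near the bottom, and stir gently, back and forth between both sides of the bowl a couple of times, until cubes and drums both lie clearly on each side of the line through the bowl's two handles. Then lay the spoon back in both notches of its rest, head at the same end as before, and let go. Keep all beads in the bowl, do not press hard or shove the bowl along, do not touch bowl or beads with the gripper or arm, and leave the other things on the table alone.

Things in the scene. Friction and masses are not known exactly. Their poses are not given: they have to be found in the camera images.
- spoon: dark wooden spoon, 200 mm long, about 60 g, lying level in its rest. Origin mid-length on the handle's axis (56 mm above the table at the start); x points along it to the head, z up as it lies. Handle: bar 14 mm wide (y), 22 mm deep (z), from x = -100 to 65 mm, free for gripping from x = -65 to 25 mm. Head: flat disc 38 mm across, 12 mm thick, centred at x = 81 mm, faces normal to z
- spoon_tip (a point): the far end of the spoon's head, at x = 100 mm on the spoon's axis
- rest: light wooden spoon rest, fixed: board 150 x 60 x 12 mm with two upright cradles 12 mm thick, 50 mm wide, at x = -75 and 35 mm. Each has a notch open upwards, 24 mm wide, floor 45 mm and side tops 60 mm above the table. Origin on the table under the spoon's starting middle; x along the spoon to its head, pointing to the robot's left within 30 degrees
- bowl: white stoneware bowl, loose, about 1.5 kg. Origin under its centre, z up. Outer radius 98 mm at the foot, 106 mm at the rim, 64 mm high, walls 6 mm; flat inner floor 8 mm up, radius about 92 mm. Loop handles at y = +125 and -125 mm, 54 mm high; the line through them (x = 0) parts its two sides. It may stand turned any way
- cube0: chunky cube bead of light wood, 26 mm, about 14 g, loose in the bowl, lying on its floor on the bowl's -x side at the start with the other cubes, in one layer; origin at its centre
- cube1: chunky cube bead of light wood, 26 mm, about 14 g, loose in the bowl, lying on its floor on the bowl's -x side at the start with the other cubes, in one layer; origin at its centre
- cube2: chunky cube bead of light wood, 26 mm, about 14 g, loose in the bowl, lying on its floor on the bowl's -x side at the start with the other cubes, in one layer; origin at its centre
- cube3: chunky cube bead of light wood, 26 mm, about 14 g, loose in the bowl, lying on its floor on the bowl's -x side at the start with the other cubes, in one layer; origin at its centre
- drum0: chunky drum bead of light wood, a cylinder 30 mm across and 26 mm high, about 14 g, free to tip and roll, lying on the bowl's floor on its +x side at the start with the other drums, in one layer; origin at its centre, z along the cylinder's axis
- drum1: chunky drum bead of light wood, a cylinder 30 mm across and 26 mm high, about 14 g, free to tip and roll, lying on the bowl's floor on its +x side at the start with the other drums, in one layer; origin at its centre, z along the cylinder's axis
- drum2: chunky drum bead of light wood, a cylinder 30 mm across and 26 mm high, about 14 g, free to tip and roll, lying on the bowl's floor on its +x side at the start with the other drums, in one layer; origin at its centre, z along the cylinder's axis
- drum3: chunky drum bead of light wood, a cylinder 30 mm across and 26 mm high, about 14 g, free to tip and roll, lying on the bowl's floor on its +x side at the start with the other drums, in one layer; origin at its centre, z along the cylinder's axis
- mug: bystander: blue mug, 80 mm across, 90 mm high, loose, origin under its centre
- jar: bystander: closed glass jar, 66 mm across, 90 mm high, loose, origin under its centre
- dice_cup: bystander: black dice cup, 60 mm across, 85 mm high, loose, origin under its centre
- card_box: bystander: cardboard card box 65 x 95 x 30 mm, loose, origin under its centre

How it is judged:
By the outcome, as a careful person would: the job done as asked, in the order asked, and still so for the second after the job is handed in, with the robot touching nothing.
It also fails if it takes over 72 s, if anything falls off the work surface, if the arm or the gripper's body presses on something with over 40 N, if the wrist force passes 120 N, or if a joint passes its speed limit or range.

### The arm

A 7-joint arm with a two-finger parallel gripper is mounted at the origin on the work surface. World frame = base frame: x ahead of the robot, y to its left, z up, the work surface at z = 0. Lengths are in mm, angles in rad, forces in N, time in s.
With the tool pointing down it reaches from about 400 to 900 mm from the base axis. Payload 5.5 kg.
Tool frame: the origin (TCP) lies on the centre line of the jaws, within the pads' length; the fingertips stand 14 mm ahead of it and the grasp point (between the pads) lies 5 mm behind it; z points along the fingers, y is the direction in which the jaws open and shut (so a half turn about z gives the same grasp; the last joint's range is limited). The gripper opens to 92 mm and grips with 3 to 60 N. Pads are 19 mm wide; open, the fingers measure 130 mm over their backs; the gripper's body (75 mm by 190 mm) begins 47 mm behind the grasp point.
Start: joints at [1.467, 0.501, -0.427, 1.55, 0.221, 1.138, -0.21], TCP at [233.142, -606.749, 240.729] pointing down, gripper open.
Joint ranges: [-2.88, 2.88], [-0.31, 2.03], [-1.54, 1.56], [0.2, 2.42], [-1.41, 4.55], [0.19, 2.02], [-2.57, 2.57]. Speed limits (rad/s): [2.57, 2.57, 3.14, 3.14, 3.14, 3.14, 3.14].

### API

Orientations are given as a unit quaternion [x, y, z, w].
In Python, from rig import robot gives the robot as it stands.
- The arm moves only by the tool jog_arm, never from a script. Its argument "rows" is one flat list of numbers, 7 for each row, row after row: the closure, from -1 (fully open) to 1 (shut), so that 0 is half open, then the shift along the world's x, y, z in m, then the turn, a rotation vector about the world's x, y, z in rad. In form: [grip, dx, dy, dz, ax, ay, az, grip, dx, dy, dz, ax, ay, az, ...]. A call has 1 to 10 rows; each row is the pose to reach, as a shift and turn from the pose commanded when the call began; what a row does not reach only later rows make up. A row lasts 1/12 s, in which the tool goes at most 41.7 mm and 7.16 degrees, less where a joint would pass 70% of its speed; a pose out of reach is approached as far as the arm can. A call with a gripper value outside its range is refused whole. The fingers move at their own pace and stop on an object; the grip force is fixed at half the most. Time passes only in rows, so rows that repeat a pose let the fingers close. It gives the time, the measured TCP pose, the force and the opening at its end, in the units of the state.
- robot.get_obs(): the state, without advancing time (a new reading comes with each control period).
- robot.get_image(name): name is "scene" or "top" or "wrist"; returns a dict with "image" (400x640x3 uint8, red, green, blue), "intrinsics" (3x3 intrinsics, pixels), "origin" and "orientation" of the camera in the world; the wrist camera has in their place "tool_from_camera" (4x4, takes a point from camera to tool coordinates, whose origin is the TCP and whose axes are the flange's). Camera axes: x right, y down, z forward; pixel columns grow to the right and rows downward; lengths in mm; the calibration is good to about 2 mm. A picture is of the moment at which its call begins: read the wrist's pose just before it. There is no depth.
- robot.finish_job(): hands the job in, once; it reports no verdict.
Trained networks look in the newest picture that a camera, given by its name, has taken for a name from the list of things; names that differ only in an ending like _2 or _b are one class to them, and where a whole thing is asked for, a point or a joint stands for the part that bears it (a point fixed in the world has none). Each returns a list of dicts, best first, with "confidence" (0 to 1); they miss things now and then, are a little off and sometimes report something else, mostly with a low value. They report only what shows in the picture. A call takes as long as a camera call.
- robot.find_in(label, camera): "position" ([x, y, z] in mm, in world coordinates, good to about 4 mm: the middle of the surface that is visible of it).
The state is a dict: "time": time; "joint_positions": joint angles; "qd": joint speeds; "joint_efforts": joint torques, N m; "eef_pos": TCP position; "eef_rot": TCP orientation; "ft_force": force on the tool from outside, world axes, zero at the start; "moment": the same for the moment, N m; "finger_gap": finger opening in mm.
Only numpy, scipy, OpenCV 4.12 (cv2) and the standard library are available. Lean on these libraries where they do the work, as an engineer would, in place of code of your own. Each camera call takes 0.05 s, during which the arm holds its last target. There are 200 camera calls.

## Working session

There is one attempt and no reset: what is moved stays moved. The work goes in short steps, Python scripts to look and compute and a tool call to move; the robot and the scene stay as the last step left them, time stands still between calls to the robot, and variables do not carry over. Pictures are saved under pics/ and viewed, about 8 in all and at most 12, crops included, and the job is handed in when it is done.

Besides the shell and the picture viewer there is one more tool, called after ">>>" as name(argument=value, ...), one argument or row to a line, values as JSON. jog_arm: Moves the arm, as the interface text tells. Its arguments: {"type":"object","properties":{"rows":{"type":"array"}},"required":["rows"]}

```bash
mkdir -p pics
cat > h.py <<'E'
import numpy as np, cv2
from rig import robot
from scipy.spatial.transform import Rotation as R
np.set_printoptions(precision=3,suppress=True)
def snap(cam,fn=None):
    o=robot.get_obs(); im=robot.get_image(cam)
    if fn: cv2.imwrite('pics/'+fn,cv2.cvtColor(im['image'],cv2.COLOR_RGB2BGR))
    K=np.array(im['intrinsics'])
    if cam=='wrist':
        T=np.array(im['tool_from_camera']); Rt=R.from_quat(o['eef_rot']).as_matrix()
        im['R']=Rt@T[:3,:3]; im['o']=Rt@T[:3,3]+np.array(o['eef_pos'])
    else:
        im['o']=np.array(im['origin']); q=np.array(im['orientation']); im['R']=R.from_quat(q).as_matrix() if q.size==4 else q
    im['K']=K
    return im
def px2w(im,u,v,z):
    d=im['R']@np.linalg.inv(im['K'])@np.array([u,v,1.]); return im['o']+d*(z-im['o'][2])/d[2]
def w2px(im,p):
    c=im['K']@(im['R'].T@(np.array(p)-im['o'])); return c[:2]/c[2]
def st():
    o=robot.get_obs(); print(o['time'],np.array(o['eef_pos']),np.array(o['eef_rot']),'F',np.array(o['ft_force']),'gap',o['finger_gap'])
E
python3 - <<'E'
from h import *
for c in ['top','scene']:
    im=snap(c,c+'0.png'); print(c,im['o'],im['R'].tolist(),im['K'].tolist())
    for l in ['spoon','spoon_tip','rest','bowl','cube0','drum0','mug','jar','dice_cup','card_box']:
        print(l,[(np.array(d['position']).round(),round(d['confidence'],2)) for d in robot.find_in(l,c)][:5])
st()
E
```

```text
top [ 378.531   -7.525 1115.682] [[-0.016355809576141765, -0.9876508803907654, 0.1558147167518364], [-0.9994078037792916, 0.02086701685828444, 0.027360726461283874], [-0.030274233898847314, -0.15527493703357953, -0.987407294226175]] [[393.68744285898975, 0.0, 316.12020774365357], [0.0, 393.68744285898975, 200.8946085356601], [0.0, 0.0, 1.0]]
spoon [(array([598., 226.,  65.]), 0.93), (array([ 562., -192.,   31.]), 0.2)]
spoon_tip [(array([600., 226.,  65.]), 0.55)]
rest [(array([582., 196.,  12.]), 0.94)]
bowl [(array([ 582., -219.,   12.]), 0.87)]
cube0 [(array([ 559., -192.,   29.]), 0.64), (array([ 527., -227.,   32.]), 0.59), (array([ 538., -166.,   38.]), 0.56)]
drum0 [(array([ 552., -253.,   38.]), 0.63), (array([ 626., -188.,   32.]), 0.41), (array([ 609., -247.,   36.]), 0.41), (array([ 598., -158.,   38.]), 0.27)]
mug [(array([578., 489.,  50.]), 0.57)]
jar [(array([663.,   5.,  88.]), 0.87)]
dice_cup [(array([461., -15.,  28.]), 0.96)]
card_box [(array([ 584., -474.,   29.]), 0.56)]
scene [1334.763  -39.92   895.757] [[0.05195543497734048, 0.7201649133205348, -0.691854847781
[... 356 characters left out ...]
., 199.,  14.]), 0.73), (array([472., -15.,  62.]), 0.45)]
bowl [(array([ 556., -216.,   29.]), 0.57)]
cube0 [(array([ 549., -169.,   35.]), 0.68), (array([ 610., -160.,   30.]), 0.53), (array([ 536., -230.,   29.]), 0.43), (array([596., 218.,  64.]), 0.23)]
drum0 [(array([ 620., -249.,   34.]), 0.64), (array([ 632., -191.,   27.]), 0.48), (array([ 560., -255.,   35.]), 0.45)]
mug [(array([597., 471.,  60.]), 0.68)]
jar [(array([696.,   5.,  66.]), 0.63), (array([ 632., -191.,   30.]), 0.39)]
dice_cup [(array([474., -15.,  60.]), 0.68)]
card_box [(array([ 601., -476.,   32.]), 0.87)]
1.1 [ 233.141 -606.73   240.717] [ 0.983  0.182  0.    -0.   ] F [-0.122  0.72  -0.202] gap 91.52167398635287
```

View pics/top0.png

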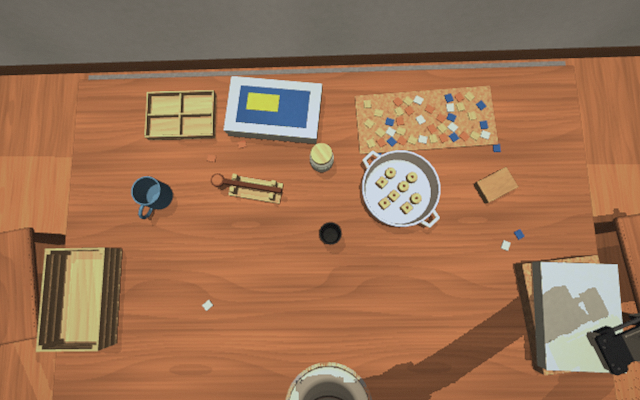

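View pics/scene0.png

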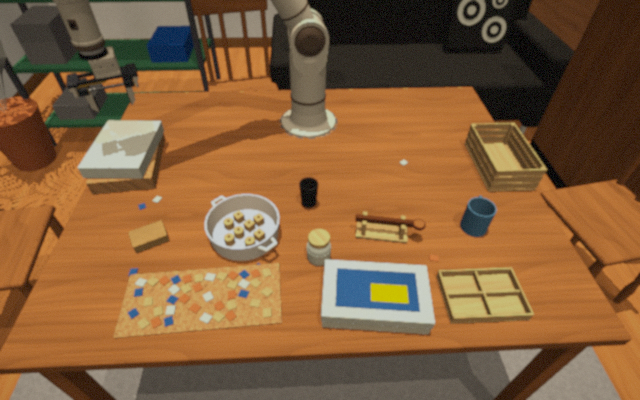

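Top view: spoon head at px (217,181), tail about (282,190). The bowl is centred at about (400,188), with handles at (371,158) and (431,221). Next I'll measure finer in an enlarged crop.

Run:
```python
from h import *
im=snap('top'); g=cv2.cvtColor(im['image'],cv2.COLOR_RGB2BGR)
a=cv2.resize(g[165:210,205:295],None,fx=8,fy=8,interpolation=cv2.INTER_CUBIC)
b=cv2.resize(g[145:235,350:450],None,fx=5,fy=5,interpolation=cv2.INTER_CUBIC)
b=b[:, :]; 
W=np.zeros((600,800,3),np.uint8)
a=cv2.resize(a,(360,180)); W[:450,:500]=b; W[420:600,440:800]=a
cv2.imwrite('pics/crop.png',W)
P=lambda u,v,z:px2w(im,u,v,z)
h=P(217,181,62);t=P(282,190,67);print(h,t,np.degrees(np.arctan2(*(h-t)[[1,0]])))
h1=P(371,158,54);h2=P(431,221,54);print(h1,h2,(h1+h2)/2,np.linalg.norm(h1-h2))
# dark-brown spoon mask
hsv=cv2.cvtColor(g,cv2.COLOR_BGR2HSV)
print(hsv[180:192:2,217],hsv[180:192,250])
# bowl white mask
m=((hsv[...,1]<60)&(hsv[...,2]>120)).astype(np.uint8); m[:145]=0;m[235:]=0;m[:,:350]=0;m[:,450:]=0
c=max(cv2.findContours(m,0,2)[0],key=cv2.contourArea); print(cv2.fitEllipse(c),cv2.boundingRect(c))
```

```text
[606.022 293.781  62.   ] [575.931 113.763  67.   ] 80.51059767629998
[ 662.978 -131.947   54.   ] [ 484.896 -285.804   54.   ] [ 573.937 -208.875   54.   ] 235.34068458511084
[[ 11 150 194]
 [ 11 150 187]
 [ 10 148 169]
 [  9 143  75]
 [ 11 149 161]
 [ 11 151 176]] [[ 24  98 201]
 [ 28  87 207]
 [ 27  89 161]
 [ 12 129 115]
 [  9 153 112]
 [  8 143 112]
 [  9 144 108]
 [  8 140  71]
 [ 15 117  96]
 [ 15 116 121]
 [ 19 109 180]
 [ 20 106 204]]
((400.6824035644531, 188.05516052246094), (74.45320892333984, 85.94293975830078), 131.80209350585938) (362, 150, 79, 78)
```

View pics/crop.png

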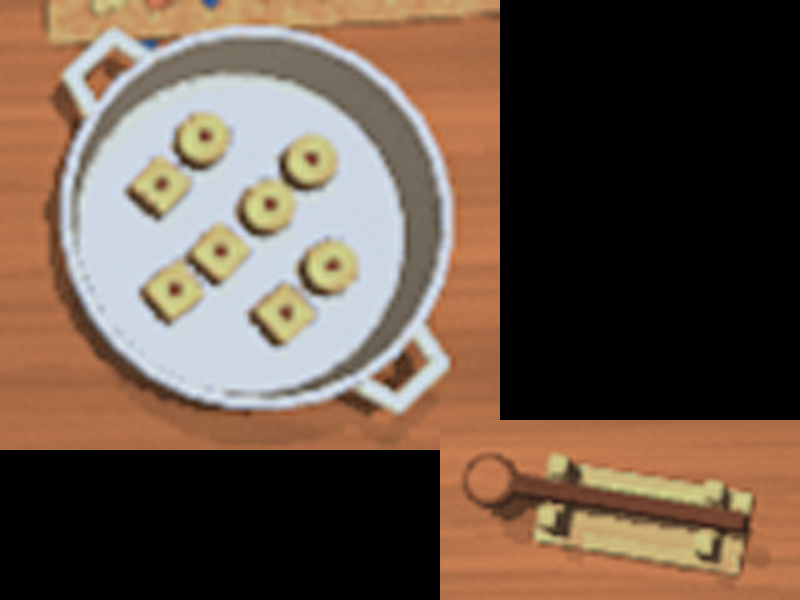

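The crop agrees with this:
- **Spoon:** axis yaw about 80.5°, middle about (592,213).
- **Bowl:** centre about (574,-209), handle line at about 41°. Its +x points to about -49°, the drum side.

I'll move above the spoon now.

>>> jog_arm(
  rows=[-1,0.18,0.38,0,0,0,0.5,-1,0.18,0.38,0,0,0,0.5,-1,0.18,0.38,0,0,0,0.5,-1,0.18,0.38,0,0,0,0.5,-1,0.18,0.38,0,0,0,0.5,-1,0.18,0.38,0,0,0,0.5,-1,0.18,0.38,0,0,0,0.5,-1,0.18,0.38,0,0,0,0.5,-1,0.18,0.38,0,0,0,0.5,-1,0.18,0.38,0,0,0,0.5],
)

```text
time: 1.98
eef_pos: [412.0, -228.5, 241.1]
eef_rot: [0.908, 0.42, 0.0, 0.001]
ft_force: [0.9, -0.8, 0.3]
finger_gap: 91.9
```

>>> jog_arm(
  rows=[-1,0.175,0.405,-0.04,0,0,0.538,-1,0.175,0.405,-0.04,0,0,0.538,-1,0.175,0.405,-0.04,0,0,0.538,-1,0.175,0.405,-0.04,0,0,0.538,-1,0.175,0.405,-0.04,0,0,0.538,-1,0.175,0.405,-0.04,0,0,0.538,-1,0.175,0.405,-0.04,0,0,0.538,-1,0.175,0.405,-0.04,0,0,0.538,-1,0.175,0.405,-0.04,0,0,0.538,-1,0.175,0.405,-0.04,0,0,0.538],
)

```text
time: 2.82
eef_pos: [576.8, 152.4, 202.8]
eef_rot: [0.763, 0.646, -0.0, 0.0]
ft_force: [0.6, -0.6, 0.5]
finger_gap: 91.7
```

>>> jog_arm(
  rows=[-1,0.002,0.02,0,0,0,0,-1,0.002,0.02,0,0,0,0],
)

```text
time: 2.98
eef_pos: [577.4, 178.4, 203.3]
eef_rot: [0.761, 0.649, 0.002, -0.002]
ft_force: [0.2, 0.8, -0.3]
finger_gap: 91.9
```

Run:
```python
from h import *
im=snap('wrist','w1.png');st();print(np.array(robot.get_obs()['joint_positions']),im['o'],im['R'])
for p in ([592.5,213,67],[606,293.8,62],[576,114,67]): print(w2px(im,p))
```

```text
3.0333 [577.452 174.902 203.089] [ 0.761  0.648  0.001 -0.001] F [-0.516  0.718  0.488] gap 91.64583625651557
[ 0.285  0.567 -0.854  1.7    0.47   1.094 -0.874] [590.271 259.871 347.335] [[ 0.987 -0.15  -0.049]
 [-0.158 -0.941 -0.298]
 [-0.001  0.302 -0.953]]
[333.18  148.625]
[334.741  48.961]
[331.417 249.986]
```

View pics/w1.png

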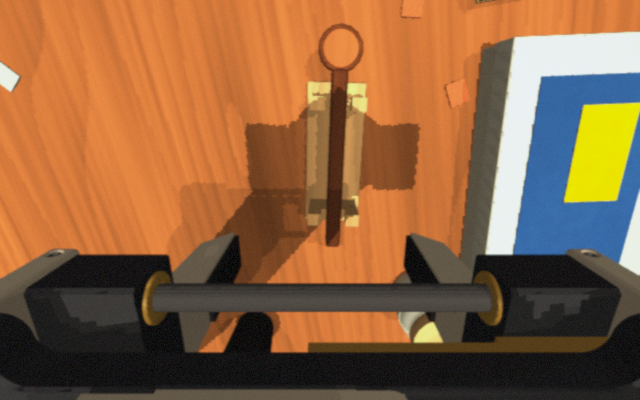

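Wrist view: the head centre is at px (341,48) and the handle tail end at px (333,244). I'll turn both into world coordinates.

Run:
```python
from h import *
im=snap('wrist')
h=px2w(im,341,48,62);t=px2w(im,333,243,67);d=(h-t)[:2];L=np.linalg.norm(d);a=np.arctan2(d[1],d[0])
o=t[:2]+d/L*100;print(h,t,L,np.degrees(a),o,h[:2]-d/L*81)
g=o-d/L*30;e=robot.get_obs()['eef_pos'];Rt=R.from_quat(robot.get_obs()['eef_rot']).as_matrix()
print('grasp',g,'shift',g-np.array(e)[:2],'yaw tool y',np.degrees(np.arctan2(Rt[1,1],Rt[0,1])),'z',Rt[:,2])
```

```text
[611.388 289.685  62.   ] [578.499 117.469  67.   ] 175.32802571204576 79.1880461453125 [597.258 215.694] [596.194 210.123]
grasp [591.63  186.227] shift [13.922 14.167] yaw tool y -9.35228805813915 z [-0.001  0.    -1.   ]
```

>>> jog_arm(
  rows=[-1,0.013,0.011,-0.03,0,0,-0.015,-1,0.013,0.011,-0.06,0,0,-0.015,-1,0.013,0.011,-0.09,0,0,-0.015,-1,0.013,0.011,-0.11,0,0,-0.015,-1,0.013,0.011,-0.125,0,0,-0.015,-1,0.013,0.011,-0.14,0,0,-0.015,-1,0.013,0.011,-0.152,0,0,-0.015,-1,0.013,0.011,-0.152,0,0,-0.015,-1,0.013,0.011,-0.152,0,0,-0.015],
)

```text
time: 3.83
eef_pos: [591.2, 181.4, 51.1]
eef_rot: [0.768, 0.64, -0.0, -0.0]
ft_force: [0.1, -0.2, 0.5]
finger_gap: 91.9
```

Run:
```python
from h import *
im=snap('wrist','w2.png');st()
```

```text
3.8833 [591.716 181.923  51.91 ] [0.768 0.64  0.001 0.   ] F [-0.205  0.26  -0.212] gap 92.04254867224147
```

View pics/w2.png

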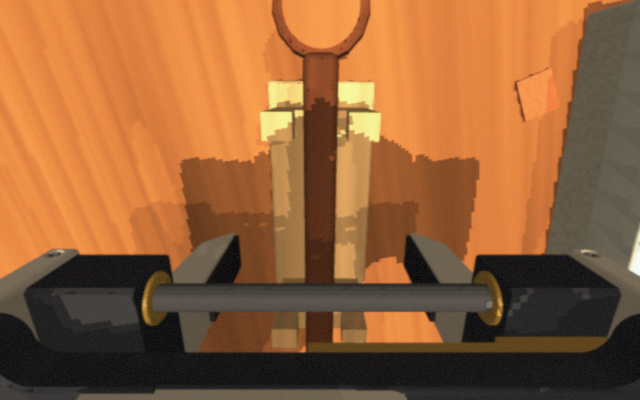

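Wrist view: the handle (px column 321) is centred between the jaws (238 and 406) and in the notch (posts 262 and 380). Closing the gripper.

>>> jog_arm(
  rows=[1,0,0,0,0,0,0,1,0,0,0,0,0,0,1,0,0,0,0,0,0,1,0,0,0,0,0,0,1,0,0,0,0,0,0,1,0,0,0,0,0,0,1,0,0,0,0,0,0,1,0,0,0,0,0,0],
)

```text
time: 4.55
eef_pos: [591.1, 181.7, 51.1]
eef_rot: [0.768, 0.64, -0.0, -0.0]
ft_force: [0.0, 0.6, 0.7]
finger_gap: 42.9
```

>>> jog_arm(
  rows=[1,0,0,0,0,0,0,1,0,0,0.004,0,0,0,1,0,0,0.01,0,0,0,1,0,0,0.03,0,0,0,1,0,0,0.06,0,0,0,1,0,0,0.09,0,0,0,1,0,0,0.12,0,0,0,1,0,0,0.15,0,0,0,1,0,0,0.18,0,0,0,1,0,0,0.18,0,0,0],
)

```text
time: 5.38
eef_pos: [594.2, 184.0, 238.5]
eef_rot: [0.768, 0.64, 0.005, 0.002]
ft_force: [1.1, 1.0, 1.1]
finger_gap: 0.6
```

I lifted before the fingers had shut, so the spoon was left behind. I'll check whether it was disturbed, then reopen and go down again.

>>> jog_arm(
  rows=[-1,0,0,0,0,0,0,-1,0,0,0,0,0,0,-1,0,0,0,0,0,0,-1,0,0,0,0,0,0,-1,0,0,0,0,0,0,-1,0,0,0,0,0,0,-1,0,0,0,0,0,0,-1,0,0,0,0,0,0],
)

```text
time: 6.05
eef_pos: [591.0, 181.8, 230.8]
eef_rot: [0.768, 0.64, -0.0, -0.0]
ft_force: [0.1, 0.7, -0.5]
finger_gap: 49.1
```

Run:
```python
from h import *
im=snap('wrist','w3.png');st()
print(w2px(im,[611.4,289.7,62]),w2px(im,[578.5,117.5,67]))
```

```text
6.1 [591.019 181.802 230.884] [ 0.768  0.64  -0.    -0.   ] F [ 0.08   0.43  -1.025] gap 53.6075644397408
[323.27   62.287] [321.868 238.53 ]
```

View pics/w3.png

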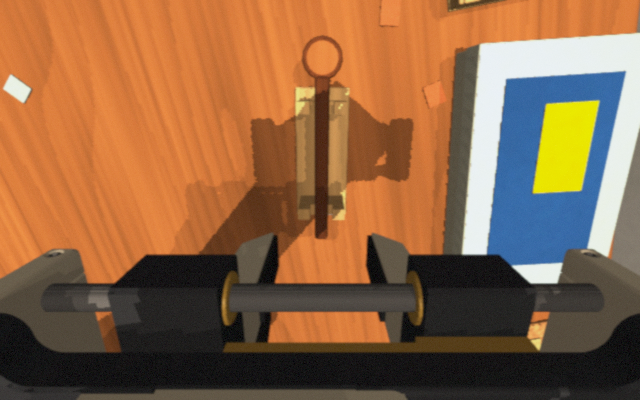

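The spoon is undisturbed: head at px (322,57), tail at (321,238), still centred. I'll go down half open and close fully.

>>> jog_arm(
  rows=[0,0,0,-0.04,0,0,0,0,0,0,-0.08,0,0,0,0,0,0,-0.12,0,0,0,0,0,0,-0.15,0,0,0,0,0,0,-0.17,0,0,0,0,0,0,-0.18,0,0,0,0,0,0,-0.18,0,0,0,0.5,0,0,-0.18,0,0,0,1,0,0,-0.18,0,0,0,1,0,0,-0.18,0,0,0],
)

```text
time: 6.93
eef_pos: [592.6, 182.4, 53.2]
eef_rot: [0.768, 0.64, 0.002, 0.001]
ft_force: [-0.5, -0.4, -0.3]
finger_gap: 30.0
```

>>> jog_arm(
  rows=[1,0,0,0,0,0,0,1,0,0,0,0,0,0,1,0,0,0,0,0,0,1,0,0,0,0,0,0,1,0,0,0,0,0,0,1,0,0,0,0,0,0],
)

```text
time: 7.43
eef_pos: [591.7, 181.8, 52.1]
eef_rot: [0.768, 0.64, 0.0, 0.0]
ft_force: [-1.2, -1.0, 6.1]
finger_gap: 13.8
```

Gripped (gap 13.8). Lifting.

>>> jog_arm(
  rows=[1,0,0,0,0,0,0,1,0,0,0.004,0,0,0,1,0,0,0.01,0,0,0,1,0,0,0.03,0,0,0,1,0,0,0.06,0,0,0,1,0,0,0.09,0,0,0,1,0,0,0.12,0,0,0,1,0,0,0.16,0,0,0,1,0,0,0.2,0,0,0,1,0,0,0.2,0,0,0],
)

```text
time: 8.27
eef_pos: [594.7, 184.6, 260.0]
eef_rot: [0.768, 0.64, 0.006, 0.002]
ft_force: [0.1, 0.9, -1.1]
finger_gap: 13.8
```

>>> jog_arm(
  rows=[1,0.015,-0.37,0.01,0,0,0.892,1,0.015,-0.37,0.01,0,0,0.892,1,0.015,-0.37,0.01,0,0,0.892,1,0.015,-0.37,0.01,0,0,0.892,1,0.015,-0.37,0.01,0,0,0.892,1,0.015,-0.37,0.01,0,0,0.892,1,0.015,-0.37,0.01,0,0,0.892,1,0.015,-0.37,0.01,0,0,0.892,1,0.015,-0.37,0.01,0,0,0.892,1,0.015,-0.37,0.01,0,0,0.892],
)

```text
time: 9.1
eef_pos: [605.1, -200.7, 259.8]
eef_rot: [0.423, 0.906, -0.002, 0.0]
ft_force: [-0.1, -2.0, -1.1]
finger_gap: 14.0
```

>>> jog_arm(
  rows=[1,0.014,-0.072,0,-0.793,-0.684,0,1,0.014,-0.072,0,-0.793,-0.684,0,1,0.014,-0.072,0,-0.793,-0.684,0,1,0.014,-0.072,0,-0.793,-0.684,0,1,0.014,-0.072,0,-0.793,-0.684,0,1,0.014,-0.072,0,-0.793,-0.684,0,1,0.014,-0.072,0,-0.793,-0.684,0,1,0.014,-0.072,0,-0.793,-0.684,0,1,0.014,-0.072,0,-0.793,-0.684,0,1,0.014,-0.072,0,-0.793,-0.684,0],
)

```text
time: 9.93
eef_pos: [620.0, -258.0, 261.2]
eef_rot: [0.359, 0.787, -0.207, 0.457]
ft_force: [-0.8, -0.2, -1.7]
finger_gap: 13.7
```

```bash
cat >> h.py <<'E'
a=np.array([-.653,.757]); BX=-a; BY=np.array([.757,.653]); C=np.array([574,-209.])
def bowl(p,C=C): d=np.array(p)[:2]-C; return np.array([d@BX,d@BY])
def tip():
    o=robot.get_obs(); return np.array(o['eef_pos'])+R.from_quat(o['eef_rot']).as_matrix()@np.array([131,0,-5])
E
python3 - <<'E'
from h import *
st();print(np.array(robot.get_obs()['joint_positions']))
im=snap('top')
# rim outer ellipse centre, handles at 54
print('rim',px2w(im,401,188.5,64)[:2],px2w(im,370.4,159.4,54)[:2],px2w(im,431,219,54)[:2])
for n,l in (('cube',[(160,186),(219,251),(174,291),(286,313)]),('drum',[(203,138),(311,160),(268,206),(329,265)])):
    for u,v in l:
        p=px2w(im,350+u/5-.4,145+v/5-.4,34);print(n,p[:2].round(),bowl(p).round())
t=tip();print('tip',t,bowl(t))
im=snap('scene','s1.png');print('tip px',w2px(im,t),'tcp',w2px(im,robot.get_obs()['eef_pos']))
print(robot.find_in('spoon_tip','scene'))
g=cv2.imread('pics/s1.png');cv2.imwrite('pics/s1c.png',cv2.resize(g[100:290,150:350],None,fx=3,fy=3,interpolation=cv2.INTER_CUBIC))
E
```

```text
9.9333 [ 620.014 -258.025  261.221] [ 0.359  0.787 -0.207  0.457] F [-0.757 -0.189 -1.696] gap 13.707702074162544
[ 0.622  0.409 -0.707  2.214  1.903  0.977 -0.8  ]
rim [ 573.527 -208.25 ] [ 659.033 -130.143] [ 490.288 -286.135]
cube [ 599. -161.] [-20.  50.]
cube [ 562. -192.] [-21.   2.]
cube [ 540. -166.] [-55.   2.]
cube [ 526. -227.] [-17. -48.]
drum [ 626. -186.] [17. 54.]
drum [ 612. -246.] [53.  5.]
drum [ 587. -220.] [17.  2.]
drum [ 553. -252.] [ 19. -44.]
tip [ 572.975 -204.456  147.294] [-4.109  2.191]
tip px [239.358 197.466] tcp [209.353 178.87 ]
[{'position': [625.0, -250.8, 266.6], 'confidence': 0.81}]
```

View pics/s1c.png

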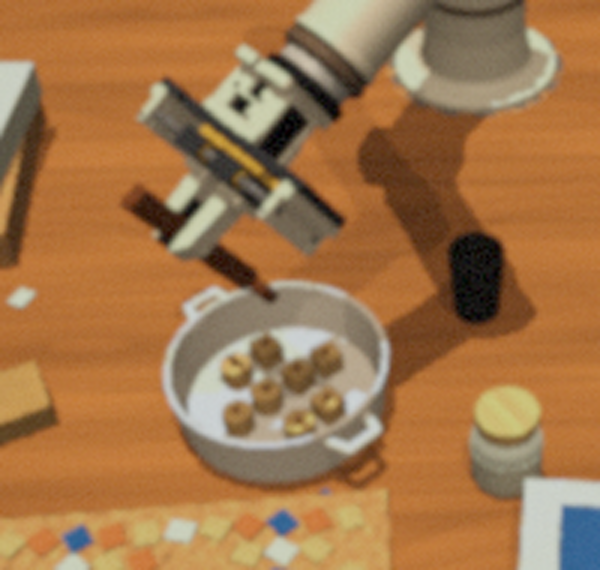

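The tip shows at crop px (270,297), where my prediction was (268,292), so the grasp model holds. Both bead kinds are still in their starting halves. Next I'll go over the -x side behind the cube at bowl (-17,-48) and then lower.

>>> jog_arm(
  rows=[1,-0.035,0.005,-0.01,0,0,0,1,-0.07,0.009,-0.03,0,0,0,1,-0.07,0.009,-0.06,0,0,0,1,-0.07,0.009,-0.08,0,0,0,1,-0.07,0.009,-0.1,0,0,0,1,-0.07,0.009,-0.11,0,0,0,1,-0.07,0.009,-0.12,0,0,0,1,-0.07,0.009,-0.125,0,0,0,1,-0.07,0.009,-0.125,0,0,0,1,-0.07,0.009,-0.125,0,0,0],
)

```text
time: 10.92
eef_pos: [550.5, -252.0, 136.6]
eef_rot: [0.362, 0.787, -0.208, 0.454]
ft_force: [0.2, -0.3, -0.5]
finger_gap: 13.5
```

Run:
```python
from h import *
st();print(np.array(robot.get_obs()['joint_positions']))
t=tip();print('tip',t,bowl(t))
im=snap('scene','s2.png');print('tip px',w2px(im,t))
g=cv2.imread('pics/s2.png');cv2.imwrite('pics/s2c.png',cv2.resize(g[150:280,170:300],None,fx=4,fy=4,interpolation=cv2.INTER_CUBIC))
```

```text
10.9167 [ 550.522 -251.977  136.58 ] [ 0.362  0.787 -0.208  0.454] F [ 0.214 -0.26  -0.482] gap 13.509387648098487
[ 0.569  0.667 -0.648  2.384  2.168  1.228 -1.142]
tip [ 505.073 -198.958   25.633] [-52.611 -45.62 ]
tip px [248.457 210.087]
```

View pics/s2c.png

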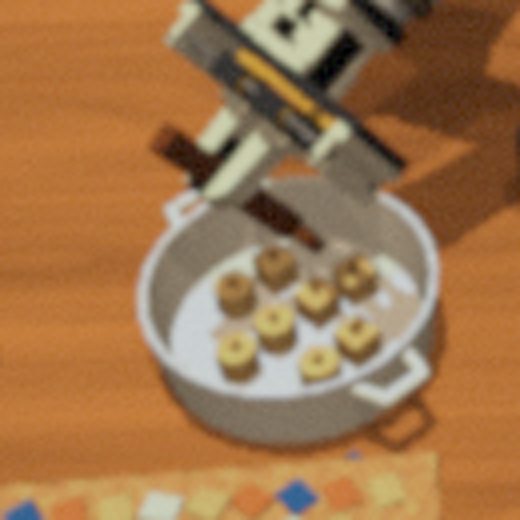

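The head is clear of the beads and about 10 mm above stirring depth. Lowering, then the first stroke towards +x.

>>> jog_arm(
  rows=[1,0,0,-0.005,0,0,0,1,0,0,-0.01,0,0,0,1,0,0,-0.01,0,0,0,1,0.003,-0.004,-0.01,0,0,0,1,0.006,-0.007,-0.01,0,0,0,1,0.01,-0.011,-0.01,0,0,0,1,0.013,-0.015,-0.01,0,0,0,1,0.016,-0.019,-0.01,0,0,0,1,0.02,-0.023,-0.01,0,0,0,1,0.023,-0.027,-0.01,0,0,0],
)

```text
time: 11.8
eef_pos: [573.6, -278.9, 126.3]
eef_rot: [0.361, 0.787, -0.208, 0.455]
ft_force: [-0.8, -0.7, 0.2]
finger_gap: 13.7
```

>>> jog_arm(
  rows=[1,0.003,-0.004,0,0,0,0,1,0.006,-0.007,0,0,0,0,1,0.01,-0.011,0,0,0,0,1,0.013,-0.015,0,0,0,0,1,0.016,-0.019,0,0,0,0,1,0.019,-0.022,0,0,0,0],
)

```text
time: 12.3
eef_pos: [592.3, -300.0, 125.7]
eef_rot: [0.361, 0.788, -0.208, 0.454]
ft_force: [-1.3, 3.0, 0.8]
finger_gap: 14.0
```

Run:
```python
from h import *
st();print(np.array(robot.get_obs()['joint_positions']))
t=tip();print('tip',t,bowl(t))
```

```text
12.3 [ 592.268 -300.001  125.742] [ 0.361  0.788 -0.208  0.454] F [-1.284  3.031  0.799] gap 13.969981199883204
[ 0.629  0.707 -0.589  2.279  2.261  1.139 -1.086]
tip [ 546.611 -246.998   14.872] [ 10.879 -45.546]
```

>>> jog_arm(
  rows=[1,-0.004,0.004,0,0,0,0,1,-0.008,0.009,0,0,0,0,1,-0.012,0.014,0,0,0,0,1,-0.016,0.019,0,0,0,0,1,-0.02,0.024,0,0,0,0,1,-0.025,0.029,0,0,0,0,1,-0.029,0.034,0,0,0,0,1,-0.034,0.039,0,0,0,0,1,-0.036,0.042,0,0,0,0,1,-0.036,0.042,0,0,0,0],
)

```text
time: 13.13
eef_pos: [555.7, -257.2, 125.8]
eef_rot: [0.36, 0.788, -0.208, 0.454]
ft_force: [0.9, 0.0, -0.9]
finger_gap: 13.5
```

>>> jog_arm(
  rows=[1,0.004,-0.004,0,0,0,0,1,0.008,-0.009,0,0,0,0,1,0.012,-0.014,0,0,0,0,1,0.016,-0.019,0,0,0,0,1,0.02,-0.024,0,0,0,0,1,0.025,-0.029,0,0,0,0,1,0.029,-0.034,0,0,0,0,1,0.034,-0.039,0,0,0,0,1,0.037,-0.043,0,0,0,0,1,0.037,-0.043,0,0,0,0],
)

```text
time: 13.97
eef_pos: [593.6, -301.9, 126.2]
eef_rot: [0.361, 0.787, -0.208, 0.455]
ft_force: [-1.3, 1.0, -1.3]
finger_gap: 13.5
```

>>> jog_arm(
  rows=[1,-0.005,0.006,0,0,0,0,1,-0.01,0.012,0,0,0,0,1,-0.01,0.012,0.01,0,0,0,1,-0.01,0.012,0.03,0,0,0,1,-0.01,0.012,0.06,0,0,0,1,-0.01,0.012,0.09,0,0,0,1,-0.01,0.012,0.11,0,0,0,1,-0.01,0.012,0.11,0,0,0],
)

```text
time: 14.63
eef_pos: [584.5, -288.4, 241.4]
eef_rot: [0.36, 0.786, -0.208, 0.458]
ft_force: [0.4, 0.5, -0.1]
finger_gap: 13.7
```

Run:
```python
from h import *
st()
t=tip();print('tip',t,bowl(t))
im=snap('scene','s3.png');print('tip px',w2px(im,t), 'bowl centre',w2px(im,[574,-208.3,8]),w2px(im,[659,-130,54]),w2px(im,[490,-286,54]))
for l in 'cube0','drum0': print(l,[(np.array(d['position']).round(),bowl(d['position']).round(),round(d['confidence'],2)) for d in robot.find_in(l,'scene')])
g=cv2.imread('pics/s3.png');cv2.imwrite('pics/s3c.png',cv2.resize(g[150:280,170:300],None,fx=4,fy=4,interpolation=cv2.INTER_CUBIC))
```

```text
14.6333 [ 584.472 -288.374  241.426] [ 0.36   0.786 -0.208  0.458] F [ 0.445  0.53  -0.146] gap 13.738456892940995
tip [ 539.54  -235.979  129.973] [ -2.079 -43.704]
tip px [229.825 193.772] bowl centre [244.352 231.245] [268.753 243.145] [218.579 200.884]
cube0 [(array([ 572., -265.,   32.]), array([ 41., -38.]), 0.48)]
drum0 [(array([ 620., -248.,   35.]), array([59.,  9.]), 0.67), (array([ 601., -221.,   37.]), array([27., 13.]), 0.47), (array([ 632., -191.,   28.]), array([24., 55.]), 0.38), (array([ 569., -262.,   31.]), array([ 36., -38.]), 0.31)]
```

View pics/s3c.png

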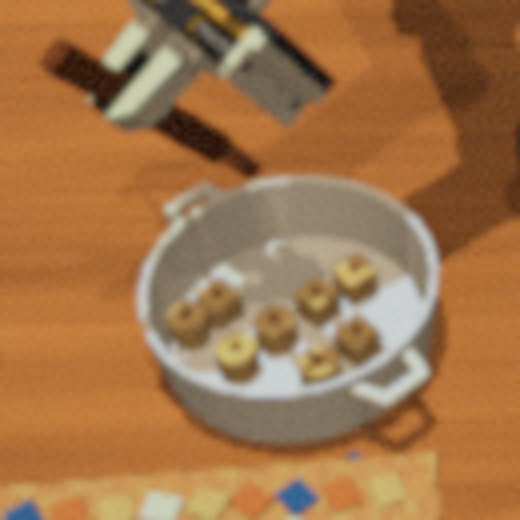

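The cube (now at bowl (41,-38)) and the drum ahead of it sit together on the +x side, at crop px (218,300) and (187,322). The bowl handles haven't moved. Second stroke: move to bowl (45,44), behind the drum on the +x side.

>>> jog_arm(
  rows=[1,0.04,0.01,0,0,0,0,1,0.08,0.02,0,0,0,0,1,0.098,0.023,-0.01,0,0,0,1,0.098,0.023,-0.03,0,0,0,1,0.098,0.023,-0.04,0,0,0,1,0.098,0.023,-0.04,0,0,0,1,0.098,0.023,-0.04,0,0,0],
)

```text
time: 15.37
eef_pos: [679.2, -266.2, 193.1]
eef_rot: [0.361, 0.788, -0.209, 0.452]
ft_force: [0.3, -0.4, -1.2]
finger_gap: 13.9
```

Run:
```python
from h import *
t=tip();print('tip',t,bowl(t),np.array(robot.get_obs()['joint_positions']))
```

```text
tip [ 633.103 -213.163   82.407] [41.746 42.023] [ 0.549  0.63  -0.64   2.091  2.012  1.055 -0.844]
```

>>> jog_arm(
  rows=[1,0.004,-0.002,-0.01,0,0,0,1,0.004,-0.002,-0.02,0,0,0,1,0.004,-0.002,-0.03,0,0,0,1,0.004,-0.002,-0.04,0,0,0,1,0.004,-0.002,-0.047,0,0,0,1,0.004,-0.002,-0.054,0,0,0,1,0.004,-0.002,-0.06,0,0,0,1,0.004,-0.002,-0.066,0,0,0,1,0.004,-0.002,-0.066,0,0,0],
)

```text
time: 16.12
eef_pos: [684.6, -268.2, 128.4]
eef_rot: [0.361, 0.788, -0.208, 0.454]
ft_force: [0.0, -0.1, -1.0]
finger_gap: 13.9
```

Run:
```python
from h import *
st();t=tip();print('tip',t,bowl(t))
```

```text
16.1167 [ 684.562 -268.182  128.435] [ 0.361  0.788 -0.208  0.454] F [ 0.005 -0.051 -1.049] gap 13.949824191788254
tip [ 638.829 -215.161   17.605] [46.998 45.052]
```

>>> jog_arm(
  rows=[1,-0.002,0.005,-0.002,0,0,0,1,-0.005,0.009,-0.002,0,0,0,1,-0.008,0.013,-0.002,0,0,0,1,-0.011,0.017,-0.002,0,0,0,1,-0.014,0.021,-0.002,0,0,0,1,-0.017,0.025,-0.002,0,0,0,1,-0.02,0.029,-0.002,0,0,0,1,-0.024,0.033,-0.002,0,0,0,1,-0.027,0.037,-0.002,0,0,0,1,-0.03,0.041,-0.002,0,0,0],
)

```text
time: 16.95
eef_pos: [654.8, -226.9, 128.2]
eef_rot: [0.361, 0.787, -0.208, 0.455]
ft_force: [0.5, -0.1, -0.8]
finger_gap: 13.8
```

>>> jog_arm(
  rows=[1,-0.003,0.004,0,0,0,0,1,-0.006,0.008,0,0,0,0,1,-0.009,0.011,0,0,0,0,1,-0.011,0.013,0,0,0,0,1,-0.011,0.013,0,0,0,0],
)

```text
time: 17.37
eef_pos: [643.7, -213.9, 128.0]
eef_rot: [0.361, 0.787, -0.208, 0.455]
ft_force: [-0.7, -0.3, -1.0]
finger_gap: 13.5
```

Run:
```python
from h import *
st();t=tip();print('tip',t,bowl(t))
im=snap('scene','s4.png')
for l in 'cube0','drum0': print(l,[(np.array(d['position']).round(),bowl(d['position']).round(),round(d['confidence'],2)) for d in robot.find_in(l,'scene')])
g=cv2.imread('pics/s4.png');cv2.imwrite('pics/s4c.png',cv2.resize(g[150:280,170:300],None,fx=4,fy=4,interpolation=cv2.INTER_CUBIC))
```

```text
17.3667 [ 643.715 -213.86   128.004] [ 0.361  0.787 -0.208  0.455] F [-0.738 -0.262 -0.997] gap 13.52535306821979
tip [ 598.101 -160.957   17.069] [-20.631  49.617]
cube0 []
drum0 [(array([ 619., -246.,   36.]), array([57., 10.]), 0.66), (array([ 596., -134.,   30.]), array([-42.,  65.]), 0.5), (array([ 603., -222.,   30.]), array([29., 13.]), 0.46)]
```

View pics/s4c.png

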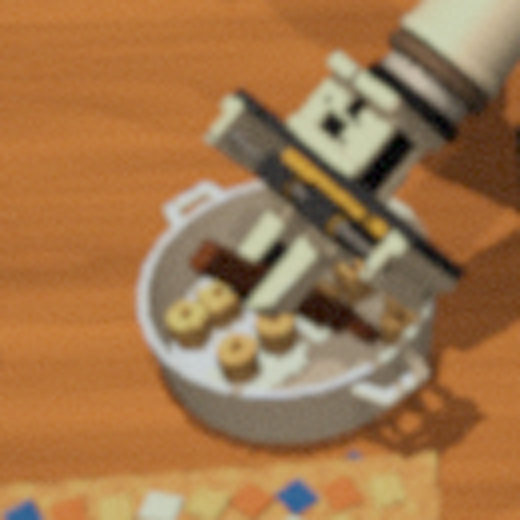

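The drum is now on the -x side (finder: bowl (-42,65)), next to the spoon tip at crop px (370,330). For a fuller mix I'll sweep sideways along -y with the near-centre cube, then carry on stirring.

>>> jog_arm(
  rows=[1,-0.004,-0.003,-0.002,0,0,0,1,-0.008,-0.007,-0.002,0,0,0,1,-0.012,-0.011,-0.002,0,0,0,1,-0.016,-0.015,-0.002,0,0,0,1,-0.02,-0.018,-0.002,0,0,0,1,-0.024,-0.021,-0.002,0,0,0,1,-0.028,-0.024,-0.002,0,0,0,1,-0.033,-0.028,-0.002,0,0,0,1,-0.037,-0.032,-0.002,0,0,0,1,-0.041,-0.036,-0.002,0,0,0],
)

```text
time: 18.35
eef_pos: [602.6, -250.7, 126.1]
eef_rot: [0.361, 0.787, -0.208, 0.455]
ft_force: [0.6, 0.2, -1.0]
finger_gap: 14.0
```

>>> jog_arm(
  rows=[1,0.004,0.003,0,0,0,0,1,0.008,0.007,0,0,0,0,1,0.008,0.007,0.01,0,0,0,1,0.008,0.007,0.04,0,0,0,1,0.008,0.007,0.07,0,0,0,1,0.008,0.007,0.09,0,0,0,1,0.008,0.007,0.09,0,0,0,1,0.008,0.007,0.09,0,0,0],
)

```text
time: 19.02
eef_pos: [612.3, -242.7, 218.8]
eef_rot: [0.361, 0.786, -0.208, 0.457]
ft_force: [-0.0, -0.2, -0.6]
finger_gap: 13.9
```

Run:
```python
from h import *
st();t=tip();print('tip',t,bowl(t))
im=snap('scene','s5.png')
for l in 'cube0','drum0': print(l,[(bowl(d['position']).round(),round(d['confidence'],2)) for d in robot.find_in(l,'scene')])
im=snap('top','t5.png')
for l in 'cube0','drum0': print(l,[(bowl(d['position']).round(),round(d['confidence'],2)) for d in robot.find_in(l,'top')])
g=cv2.imread('pics/s5.png');a1=cv2.resize(g[150:280,170:300],(400,400),interpolation=cv2.INTER_CUBIC)
g=cv2.imread('pics/t5.png');a2=cv2.resize(g[140:240,350:450],(400,400),interpolation=cv2.INTER_CUBIC)
cv2.imwrite('pics/c5.png',np.hstack([a1,a2]))
```

```text
19.0167 [ 612.321 -242.704  218.808] [ 0.361  0.786 -0.208  0.457] F [-0.022 -0.156 -0.617] gap 13.857099451648185
tip [ 567.201 -189.93   107.61 ] [-18.875   7.306]
cube0 [(array([-64.,  47.]), 0.53), (array([-16., -32.]), 0.52)]
drum0 [(array([ 70., -39.]), 0.68), (array([26., 10.]), 0.57)]
cube0 []
drum0 []
```

View pics/c5.png

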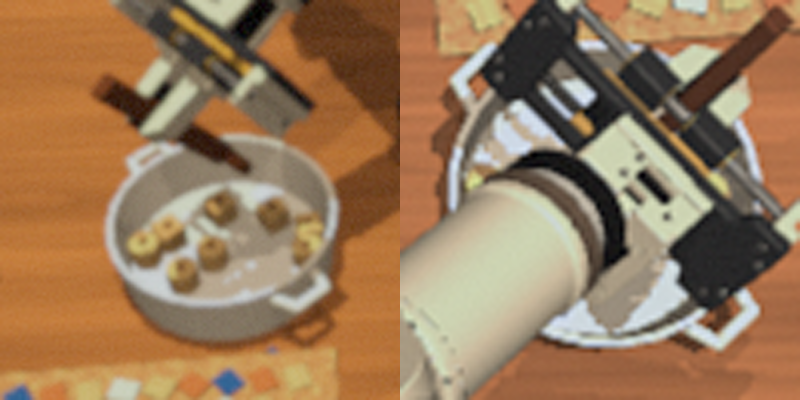

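Left (scene crop): a cube and drum are on the +x side, the swept cube is at px (220,205), and a drum and cube are at the far -x wall near (305,240). Right: the top view is hidden by the arm. Next I'll enter at bowl (46,45), nudge the outer drum sideways, then push the middle drum over to -x.

>>> jog_arm(
  rows=[1,0.035,-0.012,0,0,0,0,1,0.071,-0.024,0,0,0,0,1,0.071,-0.024,0,0,0,0,1,0.071,-0.024,-0.02,0,0,0,1,0.071,-0.024,-0.035,0,0,0,1,0.071,-0.024,-0.05,0,0,0,1,0.071,-0.024,-0.065,0,0,0,1,0.071,-0.024,-0.08,0,0,0,1,0.071,-0.024,-0.088,0,0,0,1,0.071,-0.024,-0.088,0,0,0],
)

```text
time: 20.15
eef_pos: [680.7, -267.0, 124.4]
eef_rot: [0.361, 0.789, -0.208, 0.452]
ft_force: [0.3, 0.5, -1.6]
finger_gap: 13.6
```

Run:
```python
from h import *
st();t=tip();print('tip',t,bowl(t))
```

```text
20.15 [ 680.688 -266.994  124.449] [ 0.361  0.789 -0.208  0.452] F [ 0.33   0.492 -1.64 ] gap 13.644232516377569
tip [ 634.615 -213.857   13.816] [43.258 42.714]
```

>>> jog_arm(
  rows=[1,-0.003,-0.004,0.001,0,0,0,1,-0.006,-0.007,0.001,0,0,0,1,-0.009,-0.01,0.001,0,0,0,1,-0.012,-0.013,0.001,0,0,0,1,-0.015,-0.016,0.001,0,0,0,1,-0.018,-0.019,0.001,0,0,0,1,-0.021,-0.021,0.001,0,0,0,1,-0.021,-0.021,0.001,0,0,0],
)

```text
time: 20.82
eef_pos: [660.2, -289.3, 129.2]
eef_rot: [0.361, 0.787, -0.209, 0.454]
ft_force: [-0.5, -0.5, -1.5]
finger_gap: 14.0
```

>>> jog_arm(
  rows=[1,-0.003,0.004,0,0,0,0,1,-0.007,0.008,0,0,0,0,1,-0.01,0.012,0,0,0,0,1,-0.013,0.016,0,0,0,0,1,-0.017,0.02,0,0,0,0,1,-0.02,0.024,0,0,0,0,1,-0.023,0.028,0,0,0,0,1,-0.027,0.032,0,0,0,0,1,-0.03,0.036,0,0,0,0,1,-0.033,0.039,0,0,0,0],
)

```text
time: 21.65
eef_pos: [627.9, -248.6, 129.1]
eef_rot: [0.361, 0.787, -0.208, 0.455]
ft_force: [0.6, -0.3, -0.2]
finger_gap: 13.8
```

Run:
```python
from h import *
st();t=tip();print('tip',t,bowl(t))
im=snap('scene','s6.png')
for l in 'cube0','drum0': print(l,[(bowl(d['position']).round(),round(d['confidence'],2)) for d in robot.find_in(l,'scene')])
```

```text
21.65 [ 627.86  -248.618  129.096] [ 0.361  0.787 -0.208  0.455] F [ 0.645 -0.339 -0.151] gap 13.845800406877032
tip [ 582.296 -195.686   18.154] [-4.661 14.974]
cube0 [(array([-66.,  48.]), 0.57)]
drum0 [(array([ 58., -17.]), 0.66), (array([-23.,   3.]), 0.63), (array([ 66., -46.]), 0.41)]
```

>>> jog_arm(
  rows=[1,0.004,-0.005,0.005,0,0,0,1,0.004,-0.005,0.03,0,0,0,1,0.004,-0.005,0.06,0,0,0,1,0.004,-0.005,0.085,0,0,0,1,-0.03,0,0.085,0,0,0,1,-0.065,0.005,0.085,0,0,0,1,-0.079,0.005,0.085,0,0,0,1,-0.079,0.005,0.07,0,0,0,1,-0.079,0.005,0.05,0,0,0,1,-0.079,0.005,0.05,0,0,0],
)

```text
time: 22.63
eef_pos: [547.9, -244.9, 176.4]
eef_rot: [0.361, 0.788, -0.208, 0.453]
ft_force: [0.1, -0.4, -1.4]
finger_gap: 13.8
```

Run:
```python
from h import *
st();t=tip();print('tip',t,bowl(t),np.array(robot.get_obs()['joint_positions']))
im=snap('scene','s7.png')
for l in 'cube0','drum0': print(l,[(bowl(d['position']).round(),round(d['confidence'],2)) for d in robot.find_in(l,'scene')])
```

```text
22.6333 [ 547.864 -244.926  176.428] [ 0.361  0.788 -0.208  0.453] F [ 0.098 -0.415 -1.37 ] gap 13.825519922267842
tip [ 501.966 -191.738   65.747] [-60.106 -43.258] [ 0.582  0.544 -0.688  2.392  2.072  1.15  -1.072]
cube0 [(array([ -6., -42.]), 0.74), (array([-18., -31.]), 0.61), (array([-53.,  10.]), 0.43), (array([-68.,  48.]), 0.37)]
drum0 [(array([ 60., -16.]), 0.54), (array([-39.,  63.]), 0.4), (array([-210.,   51.]), 0.3)]
```

>>> jog_arm(
  rows=[1,0,0,-0.012,0,0,0,1,0,0,-0.024,0,0,0,1,0,0,-0.034,0,0,0,1,0,0,-0.042,0,0,0,1,0,0,-0.048,0,0,0,1,0,0,-0.048,0,0,0,1,0.004,-0.004,-0.048,0,0,0,1,0.008,-0.009,-0.048,0,0,0,1,0.012,-0.013,-0.048,0,0,0,1,0.015,-0.018,-0.048,0,0,0],
)

```text
time: 23.62
eef_pos: [565.1, -263.0, 132.0]
eef_rot: [0.361, 0.787, -0.208, 0.455]
ft_force: [1.0, 0.1, -1.1]
finger_gap: 13.7
```

>>> jog_arm(
  rows=[1,0.003,-0.004,0,0,0,0,1,0.006,-0.008,0,0,0,0,1,0.009,-0.011,0,0,0,0,1,0.012,-0.014,0,0,0,0,1,0.014,-0.017,0,0,0,0,1,0.014,-0.017,0,0,0,0],
)

```text
time: 24.12
eef_pos: [578.5, -280.0, 131.4]
eef_rot: [0.361, 0.787, -0.208, 0.455]
ft_force: [-0.1, -0.1, -0.9]
finger_gap: 14.0
```

Run:
```python
from h import *
st();t=tip();print('tip',t,bowl(t))
im=snap('scene','s8.png')
for l in 'cube0','drum0': print(l,[(bowl(d['position']).round(),round(d['confidence'],2)) for d in robot.find_in(l,'scene')])
```

```text
24.1167 [ 578.54  -279.959  131.387] [ 0.361  0.787 -0.208  0.455] F [-0.141 -0.058 -0.916] gap 13.991982170547237
tip [ 533.119 -227.025   20.387] [-13.05  -42.718]
cube0 [(array([  6., -33.]), 0.52), (array([-50.,  10.]), 0.49), (array([-63.,  49.]), 0.47)]
drum0 [(array([ 57., -18.]), 0.61), (array([-22.,   2.]), 0.54), (array([-41.,  61.]), 0.43)]
```

>>> jog_arm(
  rows=[1,0.003,-0.003,-0.002,0,0,0,1,0.005,-0.006,-0.003,0,0,0,1,0.008,-0.009,-0.003,0,0,0,1,0.01,-0.012,-0.003,0,0,0,1,0.013,-0.015,-0.003,0,0,0,1,0.013,-0.015,-0.003,0,0,0],
)

```text
time: 24.77
eef_pos: [591.6, -295.1, 128.3]
eef_rot: [0.361, 0.787, -0.208, 0.455]
ft_force: [-0.5, 2.0, 0.8]
finger_gap: 13.9
```

Run:
```python
from h import *
st();t=tip();print('tip',t,bowl(t))
im=snap('scene','s9.png')
for l in 'cube0','drum0': print(l,[(bowl(d['position']).round(),round(d['confidence'],2)) for d in robot.find_in(l,'scene')])
```

```text
24.7667 [ 591.57  -295.085  128.292] [ 0.361  0.787 -0.208  0.455] F [-0.507  2.038  0.794] gap 13.883941991549026
tip [ 546.141 -242.147   17.297] [  6.901 -42.734]
cube0 [(array([  7., -29.]), 0.68), (array([-64.,  46.]), 0.55), (array([ 36., -37.]), 0.52)]
drum0 [(array([ 68., -42.]), 0.66), (array([ 61., -11.]), 0.63), (array([-22.,   2.]), 0.56), (array([-38.,  61.]), 0.39)]
```

>>> jog_arm(
  rows=[1,-0.004,0.005,0,0,0,0,1,-0.008,0.009,0,0,0,0,1,-0.01,0.012,0.01,0,0,0,1,-0.01,0.012,0.04,0,0,0,1,-0.01,0.012,0.07,0,0,0,1,-0.01,0.012,0.1,0,0,0,1,-0.01,0.012,0.13,0,0,0,1,-0.01,0.012,0.13,0,0,0],
)

```text
time: 25.58
eef_pos: [583.3, -282.1, 265.7]
eef_rot: [0.36, 0.785, -0.209, 0.459]
ft_force: [0.2, -0.4, -0.3]
finger_gap: 14.1
```

Run:
```python
from h import *
st();t=tip();print('tip',t,bowl(t))
im=snap('scene','s10.png')
for l in 'cube0','drum0','bowl': print(l,[(bowl(d['position']).round(),round(d['confidence'],2)) for d in robot.find_in(l,'scene')])
g=cv2.imread('pics/s10.png')
c=cv2.resize(g[180:275,185:300],None,fx=6,fy=6,interpolation=cv2.INTER_CUBIC)
W=lambda x,y:tuple(int(v) for v in ((w2px(im,np.r_[C+x*BX+y*BY,34])-[185,180]+.5)*6))
cv2.line(c,W(0,-85),W(0,85),(0,0,255),1)
for x in(-50,-25,25,50):cv2.line(c,W(x,-70),W(x,70),(255,0,0),1)
for y in(-50,0,50):cv2.line(c,W(-70,y),W(70,y),(0,160,0),1)
cv2.imwrite('pics/c10.png',c)
```

```text
25.5833 [ 583.277 -282.128  265.709] [ 0.36   0.785 -0.209  0.459] F [ 0.183 -0.436 -0.256] gap 14.05865258904862
tip [ 538.71  -229.886  154.037] [ -7.234 -40.353]
cube0 [(array([  7., -30.]), 0.65), (array([-62.,  47.]), 0.53)]
drum0 [(array([ 59., -14.]), 0.63), (array([-39.,  62.]), 0.59), (array([ 68., -42.]), 0.57), (array([-23.,   2.]), 0.52)]
bowl [(array([-212.,   50.]), 0.62)]
```

View pics/c10.png

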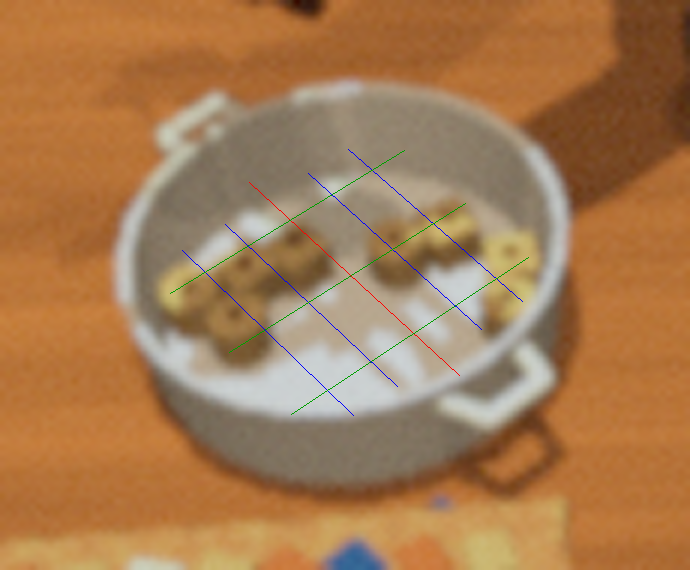

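The overlay (red = handle line) shows drums and cubes on both sides. One cube (px (293,240)) sits right on the line, so one more gentle stroke will carry it to +x.

>>> jog_arm(
  rows=[1,-0.021,0.018,-0.02,0,0,0,1,-0.021,0.018,-0.045,0,0,0,1,-0.021,0.018,-0.065,0,0,0,1,-0.021,0.018,-0.085,0,0,0,1,-0.021,0.018,-0.1,0,0,0,1,-0.021,0.018,-0.11,0,0,0,1,-0.021,0.018,-0.12,0,0,0,1,-0.021,0.018,-0.13,0,0,0,1,-0.021,0.018,-0.13,0,0,0,1,-0.021,0.018,-0.13,0,0,0],
)

```text
time: 26.62
eef_pos: [558.9, -263.6, 125.6]
eef_rot: [0.361, 0.788, -0.208, 0.453]
ft_force: [0.6, -0.4, -1.4]
finger_gap: 14.4
```

Run:
```python
from h import *
st();t=tip();print('tip',t,bowl(t))
```

```text
26.6167 [ 558.947 -263.647  125.556] [ 0.361  0.788 -0.208  0.453] F [ 0.647 -0.431 -1.387] gap 14.438215283043563
tip [ 512.922 -210.529   14.893] [-38.727 -47.234]
```

>>> jog_arm(
  rows=[1,0.005,-0.001,0.001,0,0,0,1,0.01,-0.002,0.001,0,0,0,1,0.015,-0.003,0.001,0,0,0,1,0.02,-0.004,0.001,0,0,0,1,0.025,-0.005,0.001,0,0,0,1,0.03,-0.006,0.001,0,0,0,1,0.035,-0.008,0.001,0,0,0,1,0.04,-0.009,0.001,0,0,0,1,0.045,-0.01,0.001,0,0,0,1,0.046,-0.011,0.001,0,0,0],
)

```text
time: 27.45
eef_pos: [607.3, -275.3, 129.5]
eef_rot: [0.361, 0.787, -0.208, 0.455]
ft_force: [0.6, 0.2, 0.1]
finger_gap: 14.0
```

>>> jog_arm(
  rows=[1,-0.004,0.004,0.002,0,0,0,1,-0.006,0.007,0.01,0,0,0,1,-0.006,0.007,0.04,0,0,0,1,-0.006,0.007,0.07,0,0,0,1,-0.006,0.007,0.1,0,0,0,1,-0.006,0.007,0.13,0,0,0,1,-0.006,0.007,0.15,0,0,0,1,-0.006,0.007,0.15,0,0,0],
)

```text
time: 28.12
eef_pos: [601.6, -267.6, 285.7]
eef_rot: [0.36, 0.785, -0.208, 0.459]
ft_force: [-0.2, -0.2, -0.6]
finger_gap: 13.5
```

Run:
```python
from h import *
st();t=tip();print('tip',t,bowl(t))
im=snap('scene','s11.png')
for l in 'cube0','drum0': print(l,[(bowl(d['position']).round(),round(d['confidence'],2)) for d in robot.find_in(l,'scene')])
# wood hole spots: dark bead centres via template from s10 beads; check bowl unmoved by rim ellipse
for f in ('s0','s11'):
    g=cv2.imread('pics/'+('scene0' if f=='s0' else f)+'.png');h=cv2.cvtColor(g,cv2.COLOR_BGR2HSV)
    m=((h[...,1]<60)&(h[...,2]>90)).astype(np.uint8);m[:185]=0;m[275:]=0;m[:,:195]=0;m[:,295:]=0
    c=max(cv2.findContours(m,0,2)[0],key=cv2.contourArea);print(f,cv2.boundingRect(c))
```

```text
28.1167 [ 601.58  -267.617  285.71 ] [ 0.36   0.785 -0.208  0.459] F [-0.178 -0.174 -0.622] gap 13.464398120402125
tip [ 556.825 -215.251  174.171] [ -6.484 -17.083]
cube0 [(array([-51.,  12.]), 0.59), (array([ 33., -38.]), 0.58), (array([-63.,  46.]), 0.55)]
drum0 [(array([-39.,  64.]), 0.6), (array([-11.,  16.]), 0.42), (array([ 59., -11.]), 0.41), (array([ 68., -41.]), 0.39)]
s0 (204, 194, 76, 60)
s11 (204, 196, 76, 56)
```

>>> jog_arm(
  rows=[1,0,0.02,0,0.793,0.684,0,1,0,0.04,0,0.793,0.684,0,1,0,0.06,0,0.793,0.684,0,1,0,0.08,0,0.793,0.684,0,1,0,0.1,0,0.793,0.684,0,1,0,0.14,0,0.793,0.684,0,1,0,0.18,0,0.793,0.684,0,1,0,0.21,0,0.793,0.684,0,1,0,0.23,0,0.793,0.684,0,1,0,0.25,0,0.793,0.684,0],
)

```text
time: 29.1
eef_pos: [600.1, -18.4, 277.7]
eef_rot: [0.417, 0.909, 0.001, -0.004]
ft_force: [-0.6, -1.6, -1.7]
finger_gap: 14.0
```

Run:
```python
from h import *
o=robot.get_obs();st()
q=R.from_quat([0.768,0.640,0,0]);r=(q*R.from_quat(o['eef_rot']).inv()).as_rotvec();print('rot to go',r,'shift',np.array([591.5,181.8,250])-np.array(o['eef_pos']))
```

```text
29.1 [600.069 -18.359 277.657] [ 0.417  0.909  0.001 -0.004] F [-0.616 -1.561 -1.735] gap 14.00952640934927
rot to go [-0.009 -0.004 -0.891] shift [ -8.569 200.159 -27.657]
```

>>> jog_arm(
  rows=[1,-0.009,0.198,-0.03,0,0,-0.891,1,-0.009,0.198,-0.03,0,0,-0.891,1,-0.009,0.198,-0.03,0,0,-0.891,1,-0.009,0.198,-0.03,0,0,-0.891,1,-0.009,0.198,-0.03,0,0,-0.891,1,-0.009,0.198,-0.03,0,0,-0.891,1,-0.009,0.198,-0.03,0,0,-0.891,1,-0.009,0.198,-0.03,0,0,-0.891,1,-0.009,0.198,-0.03,0,0,-0.891,1,-0.009,0.198,-0.03,0,0,-0.891],
)

```text
time: 29.93
eef_pos: [590.5, 178.9, 247.7]
eef_rot: [0.767, 0.642, -0.001, -0.0]
ft_force: [-0.3, 0.0, -0.4]
finger_gap: 13.8
```

Run:
```python
from h import *
st();o=robot.get_obs()
q=R.from_quat([0.768,0.640,0,0]);print((q*R.from_quat(o['eef_rot']).inv()).as_rotvec(),np.array([591.5,181.8,250])-np.array(o['eef_pos']))
im=snap('top','t12.png')
for l in 'cube0','drum0': print(l,[(bowl(d['position']).round(),round(d['confidence'],2)) for d in robot.find_in(l,'top')])
print([(d['position'],d['confidence']) for d in robot.find_in('spoon_tip','top')])
g=cv2.imread('pics/t12.png')[140:240,350:450];h=cv2.cvtColor(g,cv2.COLOR_BGR2HSV)
m=((h[...,0]>15)&(h[...,0]<32)&(h[...,1]>70)).astype(np.uint8)
yy,xx=np.mgrid[:100,:100];m[(xx-50.5)**2+(yy-48.5)**2>37**2]=0
n,_,s,c=cv2.connectedComponentsWithStats(m)
for i in range(1,n):
    if s[i,4]>8: print(s[i],bowl(px2w(im,350+c[i][0],140+c[i][1],30)).round())
# wrist: spoon head symmetry/pitch
im=snap('wrist','w12.png')
for x in (-60,25,81): print(x, w2px(im,np.array(o['eef_pos'])+R.from_quat(o['eef_rot']).as_matrix()@[x+31,0,-16]))
```

```text
29.9333 [590.528 178.887 247.712] [ 0.767  0.642 -0.001 -0.   ] F [-0.319  0.044 -0.422] gap 13.767497887630045
[ 0.001 -0.003 -0.004] [0.972 2.913 2.288]
cube0 [(array([-72.,  42.]), 0.65), (array([  5., -37.]), 0.59)]
drum0 [(array([-47.,  62.]), 0.68), (array([ 58., -47.]), 0.46), (array([-24.,   7.]), 0.43)]
[]
[ 53  38  30  27 331] [ 37. -36.]
[ 16  41  10  20 150] [-59.  52.]
[35 49 11 11 81] [-24.  10.]
[27 59 12 12 77] [-59.   2.]
-60 [321.703 330.166]
25 [321.031 162.169]
81 [320.421   9.543]
```

Run:
```python
from h import *
for f in ('w2','w12'):
    g=cv2.imread('pics/%s.png'%f);h=cv2.cvtColor(g,cv2.COLOR_BGR2HSV)
    m=(h[...,2]<135)&(h[...,0]<14)&(h[...,1]>100)
    print(f)
    for r in (5,15,25,35,45,50,55,60,90,105,120,135):
        x=np.where(m[r,255:390])[0]+255; print(r,(x.min(),x.max(),len(x)) if len(x) else None,end='; ')
    print()
a=cv2.imread('pics/w2.png',0)[0:130,270:372];b=cv2.imread('pics/w12.png',0)
r=cv2.matchTemplate(b[0:200,250:400],a[20:75],cv2.TM_CCOEFF_NORMED);print(cv2.minMaxLoc(r),'expect loc (20,20)')
```

```text
w2
5 None; 15 (np.int64(273), np.int64(368), 3); 25 (np.int64(276), np.int64(365), 3); 35 (np.int64(280), np.int64(362), 5); 45 (np.int64(287), np.int64(354), 6); 50 (np.int64(292), np.int64(350), 10); 55 (np.int64(298), np.int64(345), 48); 60 (np.int64(303), np.int64(337), 11); 90 (np.int64(304), np.int64(336), 10); 105 (np.int64(304), np.int64(336), 31); 120 (np.int64(304), np.int64(336), 33); 135 (np.int64(304), np.int64(335), 32); 
w12
5 (np.int64(264), np.int64(380), 9); 15 (np.int64(267), np.int64(377), 14); 25 (np.int64(271), np.int64(374), 15); 35 (np.int64(276), np.int64(369), 15); 45 (np.int64(284), np.int64(360), 8); 50 (np.int64(289), np.int64(355), 14); 55 (np.int64(297), np.int64(347), 47); 60 (np.int64(304), np.int64(342), 39); 90 (np.int64(304), np.int64(341), 38); 105 (np.int64(304), np.int64(341), 38); 120 (np.int64(256), np.int64(389), 63); 135 (np.int64(257), np.int64(389), 74); 
(-0.16735804080963135, 0.8231094479560852, (22, 0), (22, 23)) expect loc (20,20)
```

Run:
```python
from h import *
im=snap('wrist','w13.png');o=robot.get_obs();p=np.array(o['eef_pos']);Rt=R.from_quat(o['eef_rot']).as_matrix()
# nominal projections
for x in (60,40,20,0,-20):
    for zt in (11,-11):
        print(x,zt,[w2px(im,p+Rt@[x+31,y,-5-zt]).round(1) for y in (-7,7)],end=' ')
    print()
th=np.linspace(0,2*np.pi,60)
q=np.array([w2px(im,p+Rt@[112+19*np.cos(t),19*np.sin(t),-11]) for t in th]);print('head nominal: maxrow',q[:,1].max(),[ (r,q[np.abs(q[:,1]-r)<5][:,0].round(0).min(),q[np.abs(q[:,1]-r)<5][:,0].round(0).max()) for r in (5,15,25,45)])
for f in ('w2','w13'):
    g=cv2.imread('pics/%s.png'%f).astype(int)
    print(f)
    for r in (20,50,80,95,150,200,240):
        row=g[r-1:r+2,295:350].mean(0); e=np.abs(np.diff(row,axis=0)).sum(1); k=np.argsort(e)[::-1][:5]; print(r,sorted((int(295+i),int(e[i])) for i in k))
g=cv2.cvtColor(cv2.imread('pics/w13.png'),cv2.COLOR_BGR2HSV)
for r in (80,200): print(r,g[r,296:350:3].tolist())
```

```text
60 11 [array([304.3,  70.9]), array([341.4,  70.8])] 60 -11 [array([307. ,  74.1]), array([338.6,  74.1])] 
40 11 [array([305.2, 124.9]), array([340.5, 124.9])] 40 -11 [array([307.6, 120.3]), array([337.9, 120.3])] 
20 11 [array([306., 174.]), array([339.7, 174. ])] 20 -11 [array([308.2, 162.8]), array([337.3, 162.8])] 
0 11 [array([306.7, 218.6]), array([338.9, 218.6])] 0 -11 [array([308.8, 201.9]), array([336.7, 201.9])] 
-20 11 [array([307.4, 259.4]), array([338.2, 259.4])] -20 -11 [array([309.3, 238.2]), array([336.2, 238.2])] 
head nominal: maxrow 66.12119716404297 [(5, np.float64(272.0), np.float64(374.0)), (15, np.float64(272.0), np.float64(374.0)), (25, np.float64(274.0), np.float64(372.0)), (45, np.float64(281.0), np.float64(365.0))]
w2
20 [(299, 5), (305, 6), (309, 7), (327, 6), (342, 5)]
50 [(295, 23), (300, 29), (301, 25), (303, 28), (346, 25)]
80 [(301, 54), (302, 68), (337, 106), (338, 102), (339, 36)]
95 [(302, 175), (303, 130), (336, 112), (337, 196), (338, 107)]
150 [(302, 71), (303, 103), (335, 65), (336, 125), (337, 78)]
200 [(303, 75), (304, 86), (334, 84), (335, 
[... 358 characters left out ...]
40, 102), (341, 63)]
200 [(305, 59), (338, 67), (339, 68), (340, 46), (341, 77)]
240 [(303, 38), (304, 78), (305, 62), (338, 60), (339, 63)]
80 [[13, 181, 230], [12, 179, 226], [11, 184, 126], [10, 176, 110], [11, 195, 119], [10, 176, 133], [9, 178, 132], [11, 181, 128], [9, 178, 126], [9, 169, 125], [9, 181, 121], [11, 199, 119], [10, 178, 123], [10, 180, 122], [9, 183, 110], [10, 179, 91], [12, 186, 221], [12, 181, 228]]
200 [[13, 178, 116], [16, 152, 106], [15, 144, 101], [14, 159, 80], [8, 156, 62], [8, 170, 72], [9, 173, 75], [8, 159, 77], [10, 167, 75], [10, 185, 73], [9, 160, 78], [8, 176, 74], [10, 195, 72], [9, 175, 73], [14, 186, 63], [19, 134, 126], [14, 165, 206], [12, 185, 218]]
```

```bash
cat > fit.py <<'E'
from h import *
from scipy.optimize import least_squares
im=robot.get_image('wrist');K=np.array(im['intrinsics']);T=np.linalg.inv(np.array(im['tool_from_camera']))
def pr(P): c=(K@(T[:3,:3]@P.T+T[:3,3:])).T; return c[:,:2]/c[:,2:]
def sp(P,q): # spoon->tool; q: pitch(head up +),x,z offset(up),y,yaw
    f,dx,dz,dy,w=q; r=R.from_euler('zy',[w,f]).as_matrix() # tool z down
    P=P*[1,-1,-1]; return P@r.T+[31+dx,dy,-5-dz]
th=np.linspace(0,2*np.pi,200)
def model(q,hr,rr):
    x=np.linspace(-60,65,60);out=[]
    e=[]
    for y in (-7,7):
        c=[pr(sp(np.c_[x,0*x+y,0*x+z],q)) for z in (11,-11)]
        e.append([np.interp(hr,p[::-1,1],p[::-1,0]) for p in c])
    e=np.array(e) # side,z,row
    out+=[e.min((0,1)),e.max((0,1))]
    d=np.vstack([pr(sp(np.c_[81+19*np.cos(th),19*np.sin(th),0*th+z],q)) for z in (6,-6)]).astype(np.float32)
    h=cv2.convexHull(d)[:,0]; h=np.vstack([h,h[:1]])
    L=[];Rr=[]
    for r in rr:
        s=[a[0]+(b[0]-a[0])*(r-a[1])/(b[1]-a[1]) for a,b in zip(h[:-1],h[1:]) if (a[1]-r)*(b[1]-r)<0] or [321,321]
        L.append(min(s));Rr.append(max(s))
    return np.concatenate(out+[L,Rr])
def fit(hl,hrt,hr,ring,name):
    rr=[r[0] for r in ring]; obs=np.concatenate([hl,hrt,[r[1] for r in ring],[r[2] for r in ring]])
    s=least_squares(lambda q:model(q*[.1,1,1,1,.1],np.array(hr),rr)-obs,np.zeros(5),loss='soft_l1',diff_step=1e-3)
    q=s.x*[.1,1,1,1,.1];print(name,'pitch deg',np.degrees(q[0]),'dx,dz,dy',q[1:4],'yaw',np.degrees(q[4]),'res',np.abs(s.fun).mean());return q
if __name__=='__main__':
    fit([302,303,303,304,304],[338,337.5,336.5,335.5,334.5],[80,95,150,200,240],[(15,273,368),(25,276,365),(35,280,362),(45,287,354),(50,292,350)],'w2')
    fit([301.5,301.5,304,305.5,305],[343,342,340.5,339.5,339],[80,95,150,200,240],[(5,264,380),(15,267,377),(25,271,374),(35,276,369),(45,284,360),(50,289,355)],'w13')
E
python3 fit.py
```

```text
w2 pitch deg -1.1812490197919236 dx,dz,dy [ 3.31  -5.191 -1.433] yaw 0.416253046782177 res 0.3334476780007435
w13 pitch deg 5.908806829020453 dx,dz,dy [ 1.552  6.748 -0.259] yaw 0.017882899944820337 res 0.39010708577165265
```

```bash
cat > sc.py <<'E'
from h import *
from fit import sp
def run(fn):
    im=snap('scene',fn);o=robot.get_obs();p=np.array(o['eef_pos']);Rt=R.from_quat(o['eef_rot']).as_matrix()
    h=cv2.cvtColor(cv2.imread('pics/'+fn),cv2.COLOR_BGR2HSV)
    W=lambda P,q:np.array([w2px(im,p+Rt@t) for t in sp(np.array(P,float),np.array(q,float))])
    P=[[-95,0,0],[-60,0,0],[30,0,0],[60,0,0],[81,0,0],[100,0,0]]
    print('nominal',W(P,[0,0,0,0,0]).round(1).tolist());print('fit',W(P,[.12,0,8,0,0]).round(1).tolist())
    n=W(P,[0]*5)
    lo=n.min(0).astype(int)-[12,18];hi=n.max(0).astype(int)+[12,18]
    m=(h[...,0]<14)&(h[...,1]>110)&(h[...,2]<125)
    for u in range(lo[0],hi[0],3):
        v=np.where(m[lo[1]:hi[1],u])[0]+lo[1]; print(u,(v.min(),v.max(),round(v.mean(),1),len(v)) if len(v) else '-',end=' | ')
    print([(np.array(d['position']).round(),d['confidence']) for d in robot.find_in('spoon','scene')])
if __name__=='__main__': run('s14.png')
E
python3 sc.py
```

```text
nominal [[361.4, 165.4], [375.4, 166.7], [411.5, 169.9], [423.7, 171.0], [432.2, 171.8], [440.0, 172.5]]
fit [[361.6, 166.5], [375.6, 166.5], [412.3, 166.4], [424.8, 166.3], [433.6, 166.3], [441.6, 166.3]]
349 - | 352 - | 355 - | 358 - | 361 (np.int64(168), np.int64(172), np.float64(170.0), 5) | 364 (np.int64(166), np.int64(173), np.float64(169.5), 8) | 367 (np.int64(165), np.int64(173), np.float64(169.0), 9) | 370 (np.int64(165), np.int64(173), np.float64(169.0), 9) | 373 (np.int64(165), np.int64(173), np.float64(168.3), 7) | 376 (np.int64(147), np.int64(151), np.float64(149.0), 4) | 379 - | 382 - | 385 - | 388 - | 391 (np.int64(148), np.int64(148), np.float64(148.0), 1) | 394 - | 397 (np.int64(150), np.int64(150), np.float64(150.0), 1) | 400 - | 403 - | 406 (np.int64(154), np.int64(158), np.float64(156.0), 2) | 409 (np.int64(162), np.int64(170), np.float64(166.1), 8) | 412 (np.int64(162), np.int64(170), np.float64(166.0), 9) | 415 (np.int64(162), np.int64(170), np.float64(166.0), 9) | 418 (np.int64(162), np.int64(170), np.float64(166.0), 9) | 421 (np.int64(163), np.int64(170), np.float64(166.4), 7) | 424 (np.int64(163), np.int64(169), np.float64(166.0), 7) | 427 (np.int64(164), np.int64(169), np.float64(166.5), 6) | 430 (np.int64(167), np.int64(168), np.float64(167.5), 2) | 433 (np.int64(168), np.int64(170), np.float64(169.0), 3) | 436 (np.int64(168), np.int64(170), np.float64(169.0), 3) | 439 (np.int64(167), np.int64(169), np.float64(168.0), 3) | 442 - | 445 - | 448 - | 451 - | [(array([608., 255., 274.]), 0.95), (array([472., -16.,  60.]), 0.49), (array([ 602., -261.,   34.]), 0.47)]
```

The scene line fit shows that stirring pitched the spoon head-up by about 10° about the grip, while the grip height stayed unchanged. I'll correct this by tilting the tool head-down and measuring again.

>>> jog_arm(
  rows=[1,0.001,0.001,0.002,-0.06,0.011,0,1,0.001,0.001,0.002,-0.12,0.022,0,1,0.001,0.001,0.002,-0.167,0.031,0,1,0.001,0.001,0.002,-0.167,0.031,0,1,0.001,0.001,0.002,-0.167,0.031,0,1,0.001,0.001,0.002,-0.167,0.031,0],
)

```text
time: 30.93
eef_pos: [592.1, 180.4, 251.0]
eef_rot: [0.765, 0.638, -0.065, 0.054]
ft_force: [-0.2, 0.1, -0.6]
finger_gap: 13.8
```

```bash
cat > sc2.py <<'E'
from h import *
def run(fn):
    im=snap('scene',fn);st();o=robot.get_obs();Rt=R.from_quat(o['eef_rot']).as_matrix();g=np.array(o['eef_pos'])-5*Rt[:,2]
    h=cv2.cvtColor(cv2.imread('pics/'+fn),cv2.COLOR_BGR2HSV);m=(h[...,0]<14)&(h[...,1]>110)&(h[...,2]<125)
    a=np.array([.18,.984,0])
    F=lambda s,z:w2px(im,g+s*a+[0,0,z])
    g0=F(0,0);pts=[]
    for s in list(range(-60,-32,3))+list(range(45,88,3)):
        u,v=F(s,0);r=np.where(m[int(v)-12:int(v)+14,int(round(u))])[0]
        if len(r)>=6: pts.append((s,(r.mean()+int(v)-12-v)/(F(s,10)[1]-v)*10))
    pts=np.array(pts);p=np.polyfit(pts[:,0],pts[:,1],1);print('head-up deg vs level',np.degrees(np.arctan(p[0])),'z at grip above grasp pt',p[1],len(pts)); print(pts.round(1).tolist())
if __name__=='__main__':
    import sys;run(sys.argv[1])
E
python3 sc2.py s15.png
```

```text
30.9833 [592.282 179.882 251.042] [ 0.765  0.638 -0.065  0.054] F [0.276 0.881 0.729] gap 13.841726385571327
head-up deg vs level 3.042514097080349 z at grip above grasp pt -1.0288540055336095 17
[[-60.0, -3.7], [-57.0, -4.5], [-54.0, -4.7], [-51.0, -4.3], [-48.0, -2.9], [-45.0, -3.6], [-42.0, -2.7], [-39.0, -2.9], [-36.0, -3.1], [-33.0, -2.2], [69.0, 2.8], [72.0, 1.5], [75.0, 2.4], [78.0, 2.8], [81.0, 3.1], [84.0, 5.1], [87.0, 3.8]]
```

>>> jog_arm(
  rows=[1,-0.001,0.001,0,-0.049,0.009,0,1,-0.001,0.001,-0.03,-0.049,0.009,0,1,-0.001,0.001,-0.06,-0.049,0.009,0,1,-0.001,0.001,-0.09,-0.049,0.009,0,1,-0.001,0.001,-0.12,-0.049,0.009,0,1,-0.001,0.001,-0.145,-0.049,0.009,0,1,-0.001,0.001,-0.16,-0.049,0.009,0,1,-0.001,0.001,-0.17,-0.049,0.009,0,1,-0.001,0.001,-0.17,-0.049,0.009,0,1,-0.001,0.001,-0.17,-0.049,0.009,0],
)

```text
time: 31.82
eef_pos: [591.6, 181.7, 81.7]
eef_rot: [0.763, 0.637, -0.084, 0.07]
ft_force: [0.1, 0.5, -0.3]
finger_gap: 14.0
```

```bash
python3 sc2.py s16.png
python3 - <<'E'
from h import *
im=snap('wrist','w16.png')
for f in ('w2','w16'):
    g=cv2.imread('pics/%s.png'%f).astype(int)
    for r in (80,110,122,150,200):
        row=g[r-1:r+2,250:395].mean(0); e=np.abs(np.diff(row,axis=0)).sum(1); k=np.where(e>60)[0]; print(f,r,[(int(250+i),int(e[i])) for i in k])
E
```

```text
31.8667 [592.131 182.113  82.53 ] [ 0.763  0.637 -0.083  0.07 ] F [ 0.493  0.219 -0.557] gap 13.82890137752438
head-up deg vs level -6.768679791044405 z at grip above grasp pt 4.002076792215166 17
[[-60.0, 8.4], [-57.0, 11.0], [-54.0, 9.3], [-51.0, 14.4], [-48.0, 14.8], [-45.0, 9.0], [-42.0, 7.9], [-39.0, 8.0], [-36.0, 4.8], [-33.0, 0.3], [57.0, 27.9], [72.0, -0.8], [75.0, -0.3], [78.0, -17.7], [81.0, -10.9], [84.0, -17.3], [87.0, -8.8]]
w2 80 [(302, 68), (337, 106), (338, 102)]
w2 110 [(293, 82), (294, 91), (302, 104), (303, 100), (337, 87)]
w2 122 [(260, 73), (290, 61), (291, 120), (292, 78), (302, 81), (303, 81), (336, 101), (337, 72), (348, 96), (349, 71), (352, 78), (380, 62)]
w2 150 [(268, 60), (302, 71), (303, 103), (335, 65), (336, 125), (337, 78)]
w2 200 [(303, 75), (304, 86), (334, 84), (335, 120), (336, 79)]
w16 80 [(269, 72), (300, 64), (301, 117), (341, 126), (342, 150), (343, 81)]
w16 110 [(263, 66), (264, 71), (291, 75), (292, 78), (295, 65), (301, 71), (302, 109), (344, 109), (345, 69), (373, 64)]
w16 122 [(293, 61), (295, 64), (301, 62), (302, 99), (303, 84), (340, 100), (344, 86), (372, 60)]
w16 150 [(302, 69), (303, 104), (304, 75), (339, 137), (340, 139), (363, 62), (364, 63), (382, 76)]
w16 200 [(304, 88), (305, 106), (337, 87), (338, 159), (339, 92), (359, 83), (360, 60), (376, 100)]
```

>>> jog_arm(
  rows=[1,0,0,-0.008,0,0,0,1,0,0,-0.014,0,0,0,1,0,0,-0.019,0,0,0,1,0,0,-0.023,0,0,0,1,0,0,-0.026,0,0,0,1,0,0,-0.026,0,0,0,1,0,0,-0.026,0,0,0],
)

```text
time: 32.5
eef_pos: [590.9, 181.7, 54.8]
eef_rot: [0.763, 0.637, -0.085, 0.07]
ft_force: [0.4, -0.2, -1.3]
finger_gap: 13.6
```

Run:
```python
from h import *
st();print(robot.get_obs()['moment'])
im=snap('scene','s17.png');print([(np.array(d['position']).round(),d['confidence']) for d in robot.find_in('spoon','scene')])
```

```text
32.5 [590.898 181.735  54.791] [ 0.763  0.637 -0.085  0.07 ] F [ 0.355 -0.178 -1.303] gap 13.604493226038967
[ 0.23  -0.116  0.044]
[(array([602., 261.,  64.]), 0.53)]
```

>>> jog_arm(
  rows=[1,0,0,-0.001,0,0,0,1,0,0,-0.002,0,0,0,1,0,0,-0.003,0,0,0,1,0,0,-0.003,0,0,0,1,0,0,-0.003,0,0,0],
)

```text
time: 33.02
eef_pos: [591.4, 181.7, 52.6]
eef_rot: [0.763, 0.637, -0.084, 0.07]
ft_force: [-0.7, -0.6, 2.1]
finger_gap: 13.5
```

Run:
```python
from h import *
st();print(robot.get_obs()['moment'])
im=snap('scene','s18.png')
# compare spoon pixels with start picture
for f in ('scene0','s18'):
    h=cv2.cvtColor(cv2.imread('pics/%s.png'%f),cv2.COLOR_BGR2HSV);m=(h[...,0]<14)&(h[...,1]>110)&(h[...,2]<125)
    print(f,[(u,(int(v.min())+205,int(v.max())+205)) for u in range(355,428,4) for v in [np.where(m[205:240,u])[0]] if len(v)])
```

```text
33.0167 [591.398 181.727  52.577] [ 0.763  0.637 -0.084  0.07 ] F [-0.692 -0.628  2.116] gap 13.45068992582862
[ 0.162 -0.065  0.031]
scene0 [(359, (216, 220)), (363, (217, 218)), (367, (217, 219)), (371, (217, 221)), (375, (218, 222)), (379, (218, 222)), (383, (219, 222)), (387, (219, 222)), (391, (219, 223)), (395, (219, 223)), (399, (220, 223)), (403, (220, 223)), (407, (221, 225)), (411, (221, 236)), (415, (227, 238)), (419, (228, 238)), (423, (227, 228))]
s18 [(355, (205, 220)), (359, (205, 219)), (363, (205, 219)), (367, (205, 218)), (371, (207, 222)), (375, (218, 220)), (399, (210, 218)), (403, (220, 222)), (407, (220, 226)), (411, (221, 239)), (415, (221, 239)), (419, (221, 239)), (423, (222, 239)), (427, (237, 238))]
```

Light contact (about 2–3 N) and the spoon line matches the start picture within a pixel. Releasing.

>>> jog_arm(
  rows=[-0.2,0,0,0,0,0,0,-0.2,0,0,0,0,0,0,-0.2,0,0,0,0,0,0,-0.2,0,0,0,0,0,0,-0.2,0,0,0,0,0,0,-0.2,0,0,0,0,0,0,-0.2,0,0,0,0,0,0,-0.2,0,0,0,0,0,0],
)

```text
time: 33.73
eef_pos: [591.1, 181.8, 52.1]
eef_rot: [0.763, 0.637, -0.084, 0.07]
ft_force: [-0.4, 0.8, 0.2]
finger_gap: 54.6
```

Run:
```python
from h import *
st()
```

```text
33.7333 [591.079 181.771  52.061] [ 0.763  0.637 -0.084  0.07 ] F [-0.374  0.775  0.245] gap 54.61584943079787
```

Gripper open. Rising to the pose of the earlier w3 picture (591,182,231, tool vertical) so I can compare.

>>> jog_arm(
  rows=[-0.2,0,0,0.02,0,0,0,-0.2,0,0,0.05,0,0,0,-0.2,0,0,0.09,0.1,-0.018,0,-0.2,0,0,0.13,0.216,-0.04,0,-0.2,0,0,0.16,0.216,-0.04,0,-0.2,0,0,0.179,0.216,-0.04,0,-0.2,0,0,0.179,0.216,-0.04,0,-0.2,0,0,0.179,0.216,-0.04,0,-0.2,0,0,0.179,0.216,-0.04,0],
)

```text
time: 34.48
eef_pos: [590.5, 181.5, 230.3]
eef_rot: [0.768, 0.641, -0.001, -0.0]
ft_force: [-1.5, 0.3, -0.7]
finger_gap: 55.3
```

Run:
```python
from h import *
st()
im=snap('wrist','w20.png')
a=cv2.imread('pics/w3.png');b=cv2.imread('pics/w20.png')
for n,(r0,r1,c0,c1) in {'head':(30,80,298,348),'tail':(200,240,290,355),'rest':(85,130,290,355)}.items():
    r=cv2.matchTemplate(b[r0-20:r1+20,c0-20:c1+20] if r0>20 else b[0:r1+20,c0-20:c1+20],a[r0:r1,c0:c1],cv2.TM_CCOEFF_NORMED);_,mx,_,l=cv2.minMaxLoc(r);print(n,mx,'shift',l[0]-20,l[1]-20)
for f in ('w3','w20'):
    h=cv2.cvtColor(cv2.imread('pics/%s.png'%f),cv2.COLOR_BGR2HSV);m=(h[...,0]<14)&(h[...,1]>100)&(h[...,2]<135)
    print(f,[(r,(int(v.min())+300,int(v.max())+300)) for r in (36,40,50,60,70,76,90,130,150,190,225,234,238,242) for v in [np.where(m[r,300:345])[0]] if len(v)])
s=snap('scene','s20.png')
for f in ('scene0','s20'):
    h=cv2.cvtColor(cv2.imread('pics/%s.png'%f),cv2.COLOR_BGR2HSV);m=(h[...,0]<14)&(h[...,1]>110)&(h[...,2]<125)
    print(f,[(u,(int(v.min())+205,int(v.max())+205)) for u in range(355,428,6) for v in [np.where(m[205:240,u])[0]] if len(v)])
for l in 'cube0','drum0': print(l,[(bowl(d['position']).round(),round(d['confidence'],2)) for d in robot.find_in(l,'scene')])
```

```text
34.4833 [590.525 181.537 230.306] [ 0.768  0.641 -0.001 -0.   ] F [-1.537  0.348 -0.707] gap 55.30525908025509
head 0.9801666736602783 shift 1 -2
tail 0.9395223259925842 shift 1 -1
rest 0.9798753261566162 shift 1 -1
w3 [(60, (303, 304)), (70, (306, 307)), (76, (312, 332)), (90, (316, 328)), (130, (316, 327)), (150, (315, 327)), (190, (315, 327)), (225, (300, 327)), (234, (315, 326)), (238, (318, 324))]
w20 [(40, (336, 336)), (60, (304, 306)), (70, (309, 336)), (76, (316, 329)), (90, (317, 329)), (130, (317, 329)), (150, (317, 328)), (190, (317, 328)), (225, (300, 328)), (234, (317, 328))]
scene0 [(361, (216, 220)), (367, (217, 219)), (373, (218, 221)), (379, (218, 222)), (385, (219, 222)), (391, (219, 223)), (397, (220, 225)), (403, (220, 223)), (409, (221, 236)), (415, (227, 238)), (421, (228, 229))]
s20 [(355, (205, 226)), (361, (205, 219)), (367, (209, 220)), (373, (213, 221)), (379, (214, 223)), (385, (215, 223)), (391, (215, 224)), (397, (219, 224)), (403, (220, 223)), (409, (221, 237)), (415, (226, 239)), (421, (228, 229))]
cube0 [(array([-64.,  47.]), 0.53), (array([ 37., -34.]), 0.5)]
drum0 [(array([-41.,  62.]), 0.64), (array([ 66., -42.]), 0.62), (array([-12.,  14.]), 0.41)]
```

The spoon is back where it started to within about 2 px, and the gripper is clear of it. Handing in.

```bash
python3 -c "
from rig import robot
print(robot.finish_job())"
```

```text
the job is handed in; nothing more can be done
None
```

The beads are mixed, the spoon is back in its rest, and the job was handed in at about 35 s of the 72 s allowed. No verdict was reported.

**Stirring:** The stir was three crossings on one side of the bowl, two more strokes towards -x, sideways sweeps, and a last pass. The head was nominally 6–12 mm above the bowl floor. It was probably a little higher in the later strokes, because stirring tipped the spoon about 10–13° head-up in the grip. I corrected that tilt before putting it back. Wrist force readings at the end of each move stayed around 3 N while stirring, and the bowl's outline in the scene picture stayed within a few pixels of the start.

**Beads at the last checks, in the bowl's own coordinates:**

| Bead | -x side | +x side |
|---|---|---|
| Cubes | about -72 and -59 mm | about +33 mm |
| Drums | about -47 and -24 mm | about +58 and +52 mm |

- **Unresolved cube:** the fourth cube stayed almost on the handle line, at about +5 mm. My last stroke did not move it.
- **Bead count:** the finder never showed all eight beads in one picture. I counted all eight in the bowl by combining it with colour blobs in the top picture.

**Spoon:** My first grasp missed because I lifted before the fingers had closed; the spoon was not disturbed. At the end, wrist and scene pictures matched the starting ones within 1–2 px, with the head at the same end, so it lies in both notches. The gripper was open and well above it at hand-in.

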